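Ready a clamped plaster mould for opening

TASK

The plaster mould has set: clear the model houses off it and stand them upright on the wooden ware board, and take the U-shaped clamps off it and hang them astride the metal rail. Only when the mould is bare, drive both of its steel knock-out pins fully home with the mallet (do not push them with the gripper), then stand the mallet upright back on the grey tray. Leave everything else on the bench where it is.

Things in the scene. Friction and masses are not known exactly. Their poses are not given: they have to be found in the camera images.
- mould: closed plaster mould on a plywood foot, fixed to the bench; block 64 mm (x) by 330 mm (y), top 90 mm above the bench; foot 110 by 370 by 15 mm. Origin at the centre of the foot's underside, y along its length; pins at y = -135 mm and +135 mm
- pin_a (a joint): travel of the steel knock-out pin at the mould's -y end, 16 mm diameter: 0 = fully out (top 22 mm above the mould), 0.016 m = fully home (6 mm proud). Lightly sprung but stiff, it stays where it is driven; takes about 10 N
- pin_b (a joint): the same for the pin at the mould's +y end
- pin_a_top (a point): centre of the top face of pin a (moves with it)
- pin_b_top (a point): centre of the top face of pin b (moves with it)
- clamp_a: U-shaped plywood clamp with two steel legs, 94 mm (x) by 24 mm (y), astride the mould. Origin: midway between the legs' feet, z up. 70 mm between the legs; flat underside of the crosspiece 55 mm above the origin; a wooden grip tab, 40 (x) by 16 mm (y), stands 67 to 109 mm above the origin. May be absent (None)
- clamp_b: same kind as clamp_a
- clamp_c: same kind as clamp_a
- casting_a: hollow plaster model house, open below, square plinth 60 mm wide and 10 mm high, then walls 50 by 50 mm (38 mm inside) up to 52 mm; gabled roof up to 81 mm. Origin at the centre of its underside, z up; at the start it stands on the mould over pin a. May be absent (None)
- casting_b: hollow plaster model house, open below, square plinth 60 mm wide and 10 mm high, then walls 50 by 50 mm (38 mm inside) up to 52 mm; cone roof up to 76 mm. Origin at the centre of its underside, z up; at the start it stands on the mould over pin b. May be absent (None)
- rail_mid (a point): centre of the flat top of the horizontal metal rail: a bar 30 mm wide (its x), 360 mm long (its y) and 20 mm thick, top 170 mm above the bench, on two 18 mm posts at y = -170 and +170 mm, post feet 70 mm across
- ware_board: bare wooden board, 200 mm (x) by 180 mm (y), 15 mm thick, lying on the bench. Origin at the centre of its underside
- tool_tray: grey plastic tray, 190 mm (x) by 170 mm (y), its floor 10 mm above the bench, rim 18 mm high and 4 mm thick. Origin at the centre of its underside
- mallet: round rubber-headed mallet standing on its head, handle up: head 70 mm diameter, 50 mm high, its flat underside is the striking face; wooden handle 27 mm diameter from 50 to 145 mm. Origin at the centre of the striking face, z along the handle. Starts on the tray
- statuette: plaster statuette, 36 mm across, 76 mm high, on the ware board's corner (bystander). Origin under its centre
- jar: amber jar, 44 mm across, 62 mm high, on the tool tray's corner (bystander). Origin under its centre
- bowl: white plastic bowl, 110 mm across, 50 mm high (bystander). Origin under its centre
- brush: brush lying on the bench (bystander)
- plug: plaster disc, 44 mm across, 16 mm high (bystander). Origin under its centre
- small_mould: small strapped mould, 60 by 45 by 50 mm high (bystander). Origin under its centre

How it is judged (in metres and radians):
On the way, in this order (a step that is already met when the one before it is completed fails the run):
1. every model house stands on the ware board and every clamp hangs astride the rail (x of clamp_a in the frame of rail_mid between -0.025 and 0.025 m and y of clamp_a in the frame of rail_mid between -0.17 and 0.17 m and z of clamp_a in the frame of rail_mid between -0.062 and -0.048 m and angle between each of clamp_a, clamp_b, clamp_c's own z axis and vertical below 0.15 rad and linear speed of each of clamp_a, clamp_b, clamp_c below 0.05 m/s and contact force between the fingers and clamp_a below 0.5 N and x of clamp_b in the frame of rail_mid between -0.025 and 0.025 m and y of clamp_b in the frame of rail_mid between -0.17 and 0.17 m and z of clamp_b in the frame of rail_mid between -0.062 and -0.048 m and contact force between the fingers and clamp_b below 0.5 N and x of clamp_c in the frame of rail_mid between -0.025 and 0.025 m and y of clamp_c in the frame of rail_mid between -0.17 and 0.17 m and z of clamp_c in the frame of rail_mid between -0.062 and -0.048 m and contact force between the fingers and clamp_c below 0.5 N and x of casting_a in the frame of ware_board between -0.1 and 0.1 m and y of casting_a in the frame of ware_board between -0.09 and 0.09 m and z of casting_a in the frame of ware_board between 0.01 and 0.02 m and angle between each of casting_a, casting_b's own z axis and vertical below 0.12 rad and contact force between the fingers and casting_a below 0.5 N and x of casting_b in the frame of ware_board between -0.1 and 0.1 m and y of casting_b in the frame of ware_board between -0.09 and 0.09 m and z of casting_b in the frame of ware_board between 0.01 and 0.02 m and contact force between the fingers and casting_b below 0.5 N), for 0.2 s.
2. both knock-out pins are driven home, the mallet still over one of them (value of joint each of pin_a, pin_b above 0.0135 m and ((horizontal distance between mallet and pin_a_top below 0.037 m and distance between mallet and pin_a_top below 0.06 m) or (horizontal distance between mallet and pin_b_top below 0.037 m and distance between mallet and pin_b_top below 0.06 m))), for 0.02 s.
At the end, for the whole second after the job is handed in: Houses upright (7 deg) with centres over the ware board; clamps astride the rail, resting on top of it (tilt under 8 deg); both pins driven at least 13.5 of 16 mm; mallet upright on the tray's floor; all released, clamps at rest (all of step 1 and value of joint each of pin_a, pin_b above 0.0135 m and x of mallet in the frame of tool_tray between -0.08 and 0.08 m and y of mallet in the frame of tool_tray between -0.07 and 0.07 m and z of mallet in the frame of tool_tray between 0.005 and 0.015 m and angle between mallet's own z axis and vertical below 0.12 rad); the robot touches nothing.
It fails at once if a pin is driven while a clamp is still on the mould (value of joint any of pin_a, pin_b above 0.007 m and ((x of clamp_a in the frame of mould between -0.05 and 0.05 m and z of clamp_a in the frame of mould below 0.055 m) or (x of clamp_b in the frame of mould between -0.05 and 0.05 m and z of clamp_b in the frame of mould below 0.055 m) or (x of clamp_c in the frame of mould between -0.05 and 0.05 m and z of clamp_c in the frame of mould below 0.055 m))).
It fails at once if a pin is pushed with the gripper or arm (contact force between any of the fingers, the arm and pin_a above 3 N or contact force between any of the fingers, the arm and pin_b above 3 N).
It fails at once if a bystander is moved more than 6 cm (distance of any of statuette, jar, bowl, brush, plug, small_mould from where it was at the start of the episode above 0.06 m).
Of clamp_a, clamp_b, clamp_c only 2 to 3 are there at a start; the rules pass over those that are not, and their reading is None.
Of casting_a, casting_b only 1 to 2 are there at a start; the rules pass over those that are not, and their reading is None.
At some moment in a run one of mallet, casting_a, casting_b may be knocked a few centimetres aside while the robot is not near it.
It also fails if it takes over 210 s, if anything falls off the work surface, if the arm or the gripper's body presses on something with over 40 N, if the wrist force passes 120 N, or if a joint passes its speed limit or range.

ROBOT

A 6-joint arm with a two-finger parallel gripper is mounted at the origin on the work surface. World frame = base frame: x ahead of the robot, y to its left, z up, the work surface at z = 0. Lengths are in m, angles in degrees, forces in N, time in s.
With the tool pointing down it reaches from about 0.4 to 0.825 m from the base axis. Payload 7 kg.
Tool frame: the origin (TCP) lies midway between the tips of the shut fingers; the grasp point (between the pads) lies 19 mm behind it; z points along the fingers, y is the line along which they close (so a half turn about z gives the same grasp; the last joint's range is limited). The gripper opens to 88 mm and grips with 3 to 60 N. Pads are 19 mm wide; open, the fingers measure 130 mm over their backs; the gripper's body (78 mm by 193 mm) begins 47 mm behind the grasp point.
Start: joints at [-53.394, 20.546, 0.682, 0, -70.136, -16.507], TCP at [0.232, -0.634, 0.227] pointing down, gripper open.
Joint ranges: [-176.03, 176.03], [-82.01, 121.73], [-58.28, 71.71], [-173.87, 95.51], [-174.79, -0.11], [-173.66, 173.66]. Speed limits (degrees/s): [136.94, 136.94, 172.46, 180, 180, 180].

INTERFACE

Orientations are given as [roll, pitch, yaw] about the fixed x, y, z axes, in that order (R = Rz(yaw) Ry(pitch) Rx(roll)).
In Python, from plant import get_state, optics, order gives the robot as it stands. The module is installed in compiled form; this text tells all that it offers.
- The arm moves only by the tool send_rows, never from a script. Its argument "moves" is a list of rows, each an object with "slide": the shift along the tool's x, y, z as a fraction of full scale, a list of three; "turn": the turn about the tool's z as a fraction of full scale; "gripper": the opening, from 0 (shut) to 1 (fully open). A call has exactly 5 rows; each row is the pose to reach, as a shift and turn from the pose commanded when the call began, along the tool's axes at that moment; what a row does not reach only later rows make up. Full scale, the value 1, is 150 mm for a shift and 90 degrees for a turn. A row lasts 1/12 s, in which the tool goes at most 41.7 mm and 7.16 degrees, less where a joint would pass 70% of its speed; a pose out of reach is approached as far as the arm can. A call with a number of a shift or a turn outside -1 to 1 is refused whole. A call with a gripper value outside its range is refused whole. The fingers move at their own pace and stop on an object; "newtons" is the grip in N (left out, the last holds). Time passes only in rows, so rows that repeat a pose let the fingers close, or fill a call up. It gives the time, the measured TCP pose, the force, the opening and the grip force at its end, in the units of the state.
- get_state(): the state, without advancing time (a new reading comes with each control period).
- optics.capture(name): name is "scene" or "top" or "wrist"; returns a dict with "img" (384x512x3 uint8, red, green, blue), "intrinsics" (3x3 intrinsics, pixels), "dist" ([k1, k2, p1, p2, k3] as OpenCV has them; the pictures are not rectified), "origin" and "attitude" of the camera in the world. Camera axes: x right, y down, z forward; pixel columns grow to the right and rows downward; lengths in m; the calibration is good to about 2 mm. A picture is of the moment at which its call begins. There is no depth.
- order.close_job(): hands the job in; it is judged then, once.
Trained networks look in the newest picture that a camera, given by its name, has taken for a name from the list of things; names that differ only in an ending like _2 or _b are one class to them, and where a whole thing is asked for, a point or a joint stands for the part that bears it (a point fixed in the world has none). Each returns a list of dicts, best first, with "p" (0 to 1); they miss things now and then, are a little off and sometimes report something else, mostly with a low value. They report only what shows in the picture. A call takes as long as a camera call.
- optics.look_for(camera, name): "location" ([x, y, z] in m, in world coordinates, good to about 4 mm: the middle of the surface that is visible of it).
The state is a dict: "time_s": time; "joints": joint angles; "qd": joint speeds; "joint_torque": joint torques, N m; "tcp_pos": TCP position; "eef_rot": TCP orientation; "contact_force": force on the tool from outside, world axes, zero at the start; "moment": the same for the moment, N m; "gripper_width": finger opening in m; "gripper_force": force on a finger pad.
Only numpy, scipy, OpenCV 4.12 (cv2) and the standard library are available. Lean on these libraries where they do the work, as an engineer would, in place of code of your own. Each camera call takes 0.05 s, during which the arm holds its last target. There are 200 camera calls.

## Working session

There is one attempt and no reset: what is moved stays moved. The work goes in short steps, Python scripts to look and compute and a tool call to move; the robot and the scene stay as the last step left them, time stands still between calls to the robot, and variables do not carry over. Pictures are saved under pics/ and viewed, at most 14 in all, crops included, and the job is handed in when it is done.

Besides the shell and the picture viewer there is one more tool, called after "Call:" as name([rows], argument=value, ...), one row to a line, values as JSON. send_rows: Moves the arm, as the interface text tells. Shift numbers are shares of 150 mm and turn numbers shares of 90 degrees, none past 1 either way. Its arguments: {"type":"object","properties":{"moves":{"type":"array"},"newtons":{"type":"number"}},"required":["moves"]}

```bash
mkdir -p pics; cat > h.py <<'E'
import numpy as np, cv2
from plant import get_state, optics, order
from scipy.spatial.transform import Rotation as R
def cap(n,f=None):
    c=optics.capture(n)
    if f: cv2.imwrite('pics/'+f,c['img'][:,:,::-1])
    return c
def att(c):
    a=np.array(c['attitude'],float)
    return a if a.shape==(3,3) else R.from_euler('xyz',a,degrees=True).as_matrix()
def pix(c,uv,z):
    "pixel -> world at height z"
    K=np.array(c['intrinsics'],float)
    p=cv2.undistortPoints(np.array(uv,float).reshape(-1,1,2),K,np.array(c['dist'],float)).reshape(-1,2)
    d=np.c_[p,np.ones(len(p))]@att(c).T
    o=np.array(c['origin'])
    return o+d*((z-o[2])/d[:,2])[:,None]
def proj(c,P):
    A=att(c);t=-A.T@np.array(c['origin'])
    return cv2.projectPoints(np.array(P,float).reshape(-1,3),cv2.Rodrigues(A.T)[0],t,np.array(c['intrinsics'],float),np.array(c['dist'],float))[0].reshape(-1,2)
def look(cam,names,n=3):
    for k in names:
        for r in optics.look_for(cam,k)[:n]:
            print(cam,k,np.round(r['location'],3),round(r['p'],2))
def st():
    s=get_state();print({k:np.round(s[k],3).tolist() for k in('time_s','tcp_pos','eef_rot','joints','contact_force','gripper_width','gripper_force')})
E
python3 - <<'E'
from h import *
st()
for n in('scene','top'):
    c=cap(n,n+'0.png');print(n,c['origin'],c['attitude'])
    look(n,['mould','clamp_a','casting_a','casting_b','rail_mid','ware_board','tool_tray','mallet','pin_a_top'],4)
look('top',['statuette','jar','bowl','brush','plug','small_mould'],1)
E
```

```text
{'time_s': 0.0, 'tcp_pos': [0.232, -0.633, 0.226], 'eef_rot': [179.902, -0.009, -159.906], 'joints': [-53.393, 20.593, 0.633, -0.02, -70.137, -16.506], 'contact_force': [0.425, -0.586, -1.048], 'gripper_width': 0.088, 'gripper_force': 0.0}
scene [ 1.14982165 -0.19603201  0.86365807] [-137.48866151   -0.41558287   70.94512817]
scene mould [ 0.527 -0.021  0.06 ] 0.92
scene clamp_a [0.525 0.    0.1  ] 0.86
scene clamp_a [ 0.524 -0.061  0.102] 0.84
scene clamp_a [0.516 0.059 0.102] 0.56
scene casting_a [0.517 0.124 0.13 ] 0.9
scene casting_a [ 0.527 -0.133  0.143] 0.66
scene casting_a [ 0.382 -0.158  0.051] 0.42
scene casting_b [0.517 0.124 0.13 ] 0.9
scene casting_b [ 0.527 -0.133  0.143] 0.66
scene casting_b [ 0.382 -0.158  0.051] 0.42
scene rail_mid [ 0.672 -0.044  0.17 ] 0.78
scene rail_mid [ 0.527 -0.02   0.058] 0.58
scene ware_board [ 0.5   -0.347  0.016] 0.77
scene tool_tray [0.5   0.326 0.012] 0.59
scene tool_tray [0.519 0.126 0.13 ] 0.16
scene mallet [0.475 0.327 0.057] 0.57
scene pin_a_top [0.514 0.059 0.102] 0.52
top [0.44179606 0.03652042 0.94016185] [-173.93928995   -0.984951    -90.50408778]
top mould [0.486 0.02  0.015] 0.81
top mould [0.496 0.134 0.143] 0.21
top clamp_a [ 0.499 -0.058  0.1  ] 0.97
top clamp_a [0.498 0.003 0.1  ] 0.67
top clamp_a [0.386 0.103 0.014] 0.57
top clamp_a [0.494 0.062 0.099] 0.55
top casting_a [ 0.504 -0.124  0.154] 0.87
top casting_a [0.498 0.132 0.146] 0.81
top casting_b [ 0.504 -0.124  0.154] 0.87
top casting_b [0.498 0.132 0.146] 0.81
top rail_mid [ 0.663 -0.016  0.17 ] 0.81
top ware_board [ 0.488 -0.342  0.015] 0.88
top tool_tray [0.487 0.344 0.008] 0.62
top mallet [0.466 0.328 0.058] 0.68
top statuette [ 0.559 -0.276  0.06 ] 0.75
top jar [0.538 0.394 0.076] 0.93
top brush [0.697 0.348 0.018] 0.75
top plug [0.38  0.101 0.013] 0.53
top small_mould [ 0.385 -0.14   0.051] 0.88
```

View pics/top0.png

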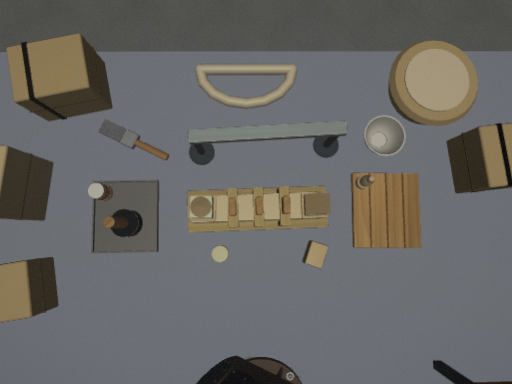

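View pics/scene0.png

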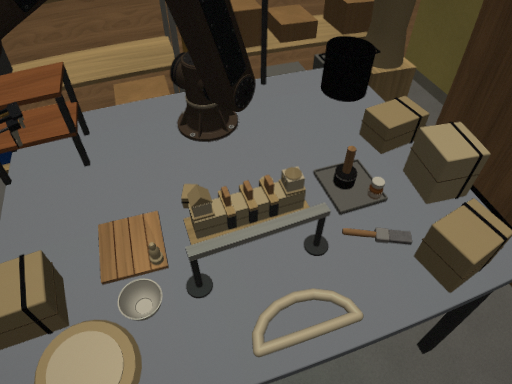

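```bash
cat >> h.py <<'E'
def plan(wps,start=None):
    """wps: list of (x,y,z,yaw); prints per-call slide/turn values, tool pointing down"""
    if start is None:
        s=get_state();start=list(s['tcp_pos'])+[s['eef_rot'][2]]
    p=np.array(start[:3],float);y=start[3]
    for w in wps:
        t=np.array(w[:3],float)
        while True:
            T=(R.from_euler('z',y,degrees=True)*R.from_euler('x',180,degrees=True)).as_matrix()
            d=T.T@(t-p)/.15; dy=(w[3]-y+180)%360-180
            k=max(1,np.abs(d).max(),np.linalg.norm(d)*.15/.2,abs(dy)/35)
            k=int(np.ceil(k-1e-3)); v=np.round(d/k,3);tn=round(-dy/k/90,4)
            print('slide',v.tolist(),'turn',tn,'->',w if k==1 else '..')
            p=p+T@v*.15;y-=tn*90
            if k==1:break
E
python3 - <<'E'
from h import *
plan([(.3,-.55,.4,-90),(.45,-.34,.4,-90),(.47,0,.42,-90)])
E
```

```text
slide [-0.309, 0.185, -0.578] turn -0.3883 -> ..
slide [-0.359, -0.026, -0.578] turn -0.3884 -> (0.3, -0.55, 0.4, -90)
slide [-0.7, -0.5, -0.0] turn 0.0 -> ..
slide [-0.7, -0.5, -0.0] turn 0.0 -> (0.45, -0.34, 0.4, -90)
slide [-0.756, -0.045, -0.045] turn 0.0 -> ..
slide [-0.755, -0.044, -0.044] turn 0.0 -> ..
slide [-0.756, -0.045, -0.045] turn 0.0 -> (0.47, 0, 0.42, -90)
```

Call:
send_rows([
  {"slide": [-0.31,0.19,-0.58],"turn": -0.388,"gripper": 1},
  {"slide": [-0.31,0.19,-0.58],"turn": -0.388,"gripper": 1},
  {"slide": [-0.31,0.19,-0.58],"turn": -0.388,"gripper": 1},
  {"slide": [-0.31,0.19,-0.58],"turn": -0.388,"gripper": 1},
  {"slide": [-0.31,0.19,-0.58],"turn": -0.388,"gripper": 1},
])

```text
time_s: 1.72
tcp_pos: [0.2668, -0.5911, 0.3159]
eef_rot: [-179.8, -0.1, -124.5]
contact_force: [-0.9, -0.9, -0.4]
gripper_width: 0.0878
gripper_force: 0.0
```

Call:
send_rows([
  {"slide": [-0.36,-0.03,-0.58],"turn": -0.388,"gripper": 1},
  {"slide": [-0.36,-0.03,-0.58],"turn": -0.388,"gripper": 1},
  {"slide": [-0.36,-0.03,-0.58],"turn": -0.388,"gripper": 1},
  {"slide": [-0.36,-0.03,-0.58],"turn": -0.388,"gripper": 1},
  {"slide": [-0.36,-0.03,-0.58],"turn": -0.388,"gripper": 1},
])

```text
time_s: 2.13
tcp_pos: [0.3014, -0.5492, 0.4027]
eef_rot: [-179.9, -0.1, -89.6]
contact_force: [-0.6, -0.5, -0.9]
gripper_width: 0.0878
gripper_force: 0.0
```

Call:
send_rows([
  {"slide": [-0.7,-0.5,0],"turn": 0,"gripper": 1},
  {"slide": [-0.7,-0.5,0],"turn": 0,"gripper": 1},
  {"slide": [-0.7,-0.5,0],"turn": 0,"gripper": 1},
  {"slide": [-0.7,-0.5,0],"turn": 0,"gripper": 1},
  {"slide": [-0.7,-0.5,0],"turn": 0,"gripper": 1},
])

```text
time_s: 2.55
tcp_pos: [0.3769, -0.4427, 0.4012]
eef_rot: [-179.9, -0.0, -89.9]
contact_force: [-0.1, -0.5, -0.4]
gripper_width: 0.0876
gripper_force: 0.0
```

Call:
send_rows([
  {"slide": [-0.7,-0.5,0],"turn": 0,"gripper": 1},
  {"slide": [-0.7,-0.5,0],"turn": 0,"gripper": 1},
  {"slide": [-0.7,-0.5,0],"turn": 0,"gripper": 1},
  {"slide": [-0.7,-0.5,0],"turn": 0,"gripper": 1},
  {"slide": [-0.7,-0.5,0],"turn": 0,"gripper": 1},
])

```text
time_s: 2.97
tcp_pos: [0.4516, -0.3387, 0.4005]
eef_rot: [180.0, 0.0, -89.9]
contact_force: [-0.3, -1.0, 0.5]
gripper_width: 0.0877
gripper_force: 0.0
```

```bash
python3 - <<'E'
from h import *
st()
c=cap('wrist','w1.png');print(c['origin'],c['attitude'])
look('wrist',['ware_board','statuette','casting_a','bowl'])
plan([(.42,-0.06,.42,-90),(.47,.06,.42,-90)])
E
```

```text
{'time_s': 2.967, 'tcp_pos': [0.452, -0.339, 0.4], 'eef_rot': [179.991, 0.001, -89.913], 'joints': [-17.012, 6.462, 4.229, 0.001, -87.775, 17.098], 'contact_force': [-0.316, -1.024, 0.46], 'gripper_width': 0.088, 'gripper_force': 0.0}
[ 0.45050226 -0.42061283  0.55776961] [ 1.62520715e+02  8.49241640e-03 -1.79909308e+02]
wrist ware_board [ 0.488 -0.35   0.013] 0.55
wrist statuette [ 0.561 -0.283  0.058] 0.68
wrist casting_a [ 0.5   -0.161  0.111] 0.94
slide [-0.936, 0.102, -0.065] turn -0.0009 -> ..
slide [-0.936, 0.101, -0.065] turn -0.001 -> (0.42, -0.06, 0.42, -90)
slide [-0.8, -0.333, 0.0] turn 0.0 -> (0.47, 0.06, 0.42, -90)
```

Call:
send_rows([
  {"slide": [-0.97,-0.1,-0.1],"turn": 0,"gripper": 1},
  {"slide": [-0.97,-0.1,-0.1],"turn": 0,"gripper": 1},
  {"slide": [-0.97,-0.1,-0.1],"turn": 0,"gripper": 1},
  {"slide": [-0.97,-0.1,-0.1],"turn": 0,"gripper": 1},
  {"slide": [-0.97,-0.1,-0.1],"turn": 0,"gripper": 1},
])

```text
time_s: 3.63
tcp_pos: [0.4658, -0.1922, 0.4168]
eef_rot: [-179.9, 0.0, -90.0]
contact_force: [-0.6, -1.6, 0.5]
gripper_width: 0.0877
gripper_force: 0.0
```

Call:
send_rows([
  {"slide": [-0.97,-0.1,0],"turn": 0,"gripper": 1},
  {"slide": [-0.97,-0.1,0],"turn": 0,"gripper": 1},
  {"slide": [-0.97,-0.1,0],"turn": 0,"gripper": 1},
  {"slide": [-0.97,-0.1,0],"turn": 0,"gripper": 1},
  {"slide": [-0.97,-0.1,0],"turn": 0,"gripper": 1},
])

```text
time_s: 4.05
tcp_pos: [0.4813, -0.0467, 0.4154]
eef_rot: [-180.0, 0.0, -90.0]
contact_force: [0.6, -0.9, -0.3]
gripper_width: 0.0879
gripper_force: 0.0
```

```bash
python3 - <<'E'
from h import *
st()
c=cap('wrist','w2.png');print(c['intrinsics'],c['dist'])
look('wrist',['mould','clamp_a','casting_a','rail_mid','mallet'],4)
E
```

```text
{'time_s': 4.05, 'tcp_pos': [0.481, -0.047, 0.415], 'eef_rot': [-179.993, 0.035, -89.97], 'joints': [17.805, -1.877, -2.68, -0.032, -89.179, -17.774], 'contact_force': [0.599, -0.867, -0.312], 'gripper_width': 0.088, 'gripper_force': 0.0}
[[306.15908124   0.         251.89035471]
 [  0.         306.15908124 185.46569536]
 [  0.           0.           1.        ]] [-0.00140022  0.          0.          0.          0.        ]
wrist mould [ 0.496 -0.031  0.016] 0.93
wrist clamp_a [ 0.503 -0.062  0.102] 0.88
wrist clamp_a [0.504 0.056 0.103] 0.83
wrist clamp_a [ 0.497 -0.003  0.097] 0.68
wrist casting_a [0.496 0.113 0.13 ] 0.77
wrist casting_a [ 0.498 -0.133  0.154] 0.76
wrist rail_mid [ 0.662 -0.113  0.167] 0.97
wrist mallet [ 0.496 -0.033  0.015] 0.64
wrist mallet [0.47  0.314 0.046] 0.61
```

View pics/w2.png

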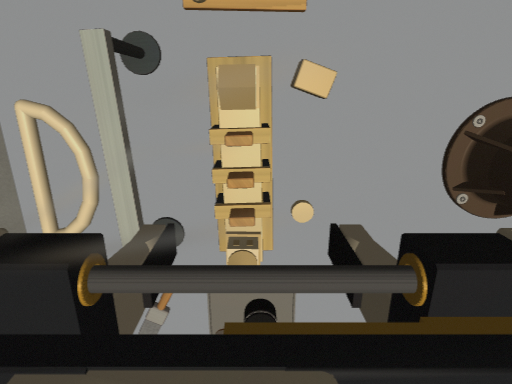

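```bash
python3 - <<'E'
from h import *
c=cap('wrist');t=cap('top')
cv2.imwrite('pics/crops.png',np.vstack([cv2.resize(t['img'][110:240,175:360],(740,290),interpolation=cv2.INTER_CUBIC)[:,:,::-1],
 cv2.resize(np.rot90(c['img'][30:260,70:290]),(690,300),interpolation=cv2.INTER_CUBIC)[:,:,::-1].copy() if 0 else np.pad(cv2.resize(c['img'][30:260,190:300],(144,300))[:,:,::-1],((0,0),(0,596),(0,0)))]))
print('foot',pix(c,[(209,58),(271,56),(273,249)],.015).round(4)[:,:2].tolist())
print('tabs w',pix(c,[(239,139),(240,180),(242,218)],.144).round(4)[:,:2].tolist())
print('rail w',pix(c,[(84,37),(111,33),(120,238),(140,235)],.17).round(4)[:,:2].tolist())
print('rail top',pix(t,[(190,130),(190,141),(345,122),(346,134)],.17).round(4)[:,:2].tolist())
print('tabs t',pix(t,[(287,205),(259,205),(232,207)],.144).round(4)[:,:2].tolist())
print('foot t',pix(t,[(188,191),(190,232),(327,187),(328,228)],.015).round(4)[:,:2].tolist())
E
```

```text
foot [[0.5519, -0.1822], [0.4472, -0.185], [0.4374, 0.18]]
tabs w [[0.4978, -0.0652], [0.4973, -0.0053], [0.4951, 0.0549]]
rail w [[0.6805, -0.192], [0.6475, -0.1962], [0.6726, 0.0748], [0.6428, 0.07]]
rail top [[0.6668, 0.1569], [0.6415, 0.1566], [0.6842, -0.195], [0.6562, -0.1962]]
tabs t [[0.4977, -0.062], [0.4982, 0.0021], [0.4941, 0.0637]]
foot t [[0.546, 0.1848], [0.4377, 0.1785], [0.5542, -0.1862], [0.4449, -0.1854]]
```

View pics/crops.png

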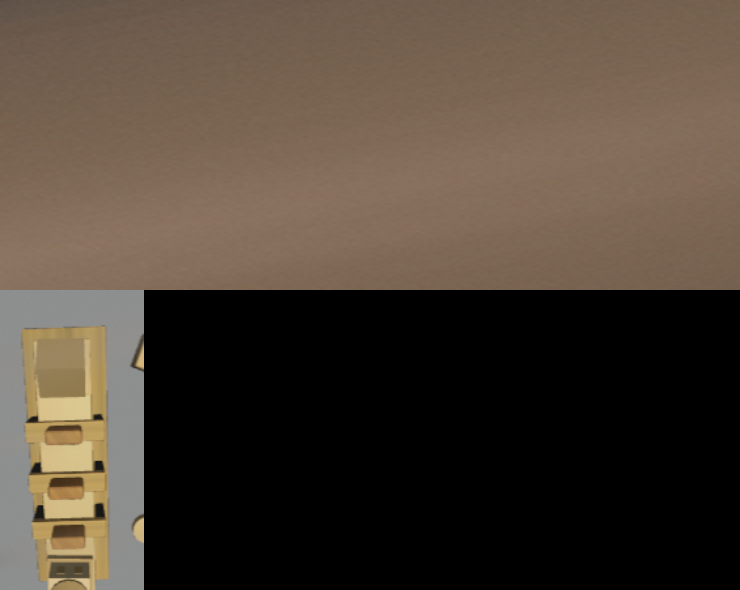

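```bash
python3 - <<'E'
from h import *
plan([(.499,-.135,.262,-88.8),(.499,-.135,.112,-88.8)])
E
```

```text
slide [0.284, -0.061, 0.512] turn -0.0076 -> ..
slide [0.285, -0.058, 0.512] turn -0.0075 -> (0.499, -0.135, 0.262, -88.8)
slide [0.0, 0.0, 1.0] turn -0.0 -> (0.499, -0.135, 0.112, -88.8)
```

Call:
send_rows([
  {"slide": [0.57,-0.12,0.8],"turn": -0.013,"gripper": 1},
  {"slide": [0.57,-0.12,0.8],"turn": -0.013,"gripper": 1},
  {"slide": [0.57,-0.12,1],"turn": -0.013,"gripper": 1},
  {"slide": [0.57,-0.12,1],"turn": -0.013,"gripper": 1},
  {"slide": [0.57,-0.12,1],"turn": -0.013,"gripper": 1},
])

```text
time_s: 4.87
tcp_pos: [0.4957, -0.1361, 0.259]
eef_rot: [179.5, 0.1, -89.1]
contact_force: [-1.7, 0.4, -0.6]
gripper_width: 0.0876
gripper_force: 0.0
```

Call:
send_rows([
  {"slide": [0,0,0.2],"turn": 0,"gripper": 1},
  {"slide": [0,0,0.4],"turn": 0,"gripper": 1},
  {"slide": [0,0,0.6],"turn": 0,"gripper": 1},
  {"slide": [0,0,0.8],"turn": 0,"gripper": 1},
  {"slide": [0,0,1],"turn": 0,"gripper": 1},
])

```text
time_s: 5.28
tcp_pos: [0.4996, -0.1345, 0.1155]
eef_rot: [-179.9, -0.0, -88.9]
contact_force: [0.6, -0.5, -1.0]
gripper_width: 0.0878
gripper_force: 0.0
```

Call:
send_rows([
  {"slide": [0,0,0],"turn": 0,"gripper": 1},
  {"slide": [0,0,0],"turn": 0,"gripper": 0},
  {"slide": [0,0,0],"turn": 0,"gripper": 0},
  {"slide": [0,0,0],"turn": 0,"gripper": 0},
  {"slide": [0,0,0],"turn": 0,"gripper": 0},
], newtons=25)

```text
time_s: 5.7
tcp_pos: [0.5002, -0.1341, 0.1176]
eef_rot: [-179.8, 0.0, -88.9]
contact_force: [0.8, 0.6, -0.2]
gripper_width: 0.0663
gripper_force: 0.0
```

Call:
send_rows([
  {"slide": [0,0,0],"turn": 0,"gripper": 0},
  {"slide": [0,0,0],"turn": 0,"gripper": 0},
  {"slide": [0,0,0],"turn": 0,"gripper": 0},
  {"slide": [0,0,0],"turn": 0,"gripper": 0},
  {"slide": [0,0,0],"turn": 0,"gripper": 0},
])

```text
time_s: 6.12
tcp_pos: [0.4996, -0.1342, 0.1165]
eef_rot: [-179.9, -0.0, -88.9]
contact_force: [-1.6, 0.8, 7.4]
gripper_width: 0.0503
gripper_force: 25.0
```

```bash
python3 - <<'E'
from h import *
st()
z=get_state()['tcp_pos'][2]
plan([(.499,-.137,z+.14,-88.8),(.435,-.295,z+.12,-90),(.435,-.295,z-.074,-90)])
E
```

```text
{'time_s': 6.117, 'tcp_pos': [0.5, -0.134, 0.116], 'eef_rot': [-179.908, -0.01, -88.872], 'joints': [6.748, 11.602, -27.699, 0.024, -50.607, -5.635], 'contact_force': [-1.554, 0.849, 7.393], 'gripper_width': 0.05, 'gripper_force': 25.001}
slide [0.019, 0.004, -0.933] turn -0.0008 -> (0.499, -0.137, np.float64(0.25648293131698074), -88.8)
slide [0.522, 0.225, 0.067] turn 0.0067 -> ..
slide [0.524, 0.219, 0.066] turn 0.0066 -> (0.435, -0.295, np.float64(0.2364829313169807), -90)
slide [0.0, -0.0, 0.647] turn 0.0 -> ..
slide [0.0, -0.0, 0.646] turn 0.0 -> (0.435, -0.295, np.float64(0.04248293131698071), -90)
```

Call:
send_rows([
  {"slide": [0,0,-0.1],"turn": 0,"gripper": 0},
  {"slide": [0,0,-0.3],"turn": 0,"gripper": 0},
  {"slide": [0,0,-0.5],"turn": 0,"gripper": 0},
  {"slide": [0,0,-0.7],"turn": 0,"gripper": 0},
  {"slide": [0,0,-0.9],"turn": 0,"gripper": 0},
])

```text
time_s: 6.53
tcp_pos: [0.4981, -0.1341, 0.2516]
eef_rot: [179.9, 0.0, -88.9]
contact_force: [0.4, -0.2, -1.9]
gripper_width: 0.0499
gripper_force: 25.0
```

Call:
send_rows([
  {"slide": [0.11,0.04,0],"turn": 0,"gripper": 0},
  {"slide": [0.22,0.09,0],"turn": 0,"gripper": 0},
  {"slide": [0.33,0.13,0],"turn": 0,"gripper": 0},
  {"slide": [0.44,0.18,0],"turn": 0,"gripper": 0},
  {"slide": [0.53,0.23,0],"turn": 0.006,"gripper": 0},
])

```text
time_s: 6.95
tcp_pos: [0.4651, -0.215, 0.2501]
eef_rot: [179.9, 0.0, -89.4]
contact_force: [-0.6, 0.0, -1.5]
gripper_width: 0.0498
gripper_force: 25.0
```

Call:
send_rows([
  {"slide": [0.11,0.04,0.1],"turn": 0,"gripper": 0},
  {"slide": [0.22,0.09,0.2],"turn": 0,"gripper": 0},
  {"slide": [0.33,0.13,0.3],"turn": 0,"gripper": 0},
  {"slide": [0.44,0.18,0.4],"turn": 0,"gripper": 0},
  {"slide": [0.53,0.22,0.5],"turn": 0.006,"gripper": 0},
])

```text
time_s: 7.37
tcp_pos: [0.4327, -0.2949, 0.1745]
eef_rot: [179.9, 0.0, -90.0]
contact_force: [0.1, 0.3, -1.9]
gripper_width: 0.0498
gripper_force: 25.0
```

```bash
python3 - <<'E'
from h import *
st()
cap('top');look('top',['casting_a','ware_board','mallet'])
plan([(.435,-.295,.041,-90)])
E
```

```text
{'time_s': 7.367, 'tcp_pos': [0.433, -0.295, 0.174], 'eef_rot': [179.95, 0.027, -89.988], 'joints': [-12.798, 8.749, -22.547, -0.018, -58.76, 12.82], 'contact_force': [0.057, 0.281, -1.918], 'gripper_width': 0.05, 'gripper_force': 24.997}
top casting_a [0.495 0.131 0.147] 0.73
top casting_a [0.492 0.062 0.1  ] 0.31
top mallet [0.462 0.328 0.059] 0.63
slide [0.005, -0.012, 0.894] turn -0.0003 -> (0.435, -0.295, 0.041, -90)
```

Call:
send_rows([
  {"slide": [0,0,0.25],"turn": 0,"gripper": 0},
  {"slide": [0,0,0.5],"turn": 0,"gripper": 0},
  {"slide": [0,0,0.7],"turn": 0,"gripper": 0},
  {"slide": [0,0,0.82],"turn": 0,"gripper": 0},
  {"slide": [0,0,0.87],"turn": 0,"gripper": 0},
])

```text
time_s: 7.98
tcp_pos: [0.4329, -0.2932, 0.043]
eef_rot: [179.8, 0.1, -89.9]
contact_force: [-0.8, 1.1, -2.1]
gripper_width: 0.0501
gripper_force: 25.0
```

Call:
send_rows([
  {"slide": [0,0,0.01],"turn": 0,"gripper": 0},
  {"slide": [0,0,0.02],"turn": 0,"gripper": 0},
  {"slide": [0,0,0.03],"turn": 0,"gripper": 0},
  {"slide": [0,0,0.03],"turn": 0,"gripper": 0},
  {"slide": [0,0,0.03],"turn": 0,"gripper": 0},
])

```text
time_s: 8.4
tcp_pos: [0.4345, -0.2943, 0.0417]
eef_rot: [-179.9, -0.0, -90.0]
contact_force: [-1.0, -0.5, -1.2]
gripper_width: 0.0495
gripper_force: 25.0
```

Call:
send_rows([
  {"slide": [0,0,0],"turn": 0,"gripper": 0.3},
  {"slide": [0,0,0],"turn": 0,"gripper": 1},
  {"slide": [0,0,0],"turn": 0,"gripper": 1},
  {"slide": [0,0,0],"turn": 0,"gripper": 1},
  {"slide": [0,0,0],"turn": 0,"gripper": 1},
])

```text
time_s: 8.82
tcp_pos: [0.4338, -0.2942, 0.0407]
eef_rot: [-180.0, -0.0, -90.0]
contact_force: [1.2, 0.0, 0.7]
gripper_width: 0.0709
gripper_force: 0.0
```

Call:
send_rows([
  {"slide": [0,0,0],"turn": 0,"gripper": 1},
  {"slide": [0,0,-0.2],"turn": 0,"gripper": 1},
  {"slide": [0,0,-0.5],"turn": 0,"gripper": 1},
  {"slide": [0,0,-0.8],"turn": 0,"gripper": 1},
  {"slide": [0,0,-1],"turn": 0,"gripper": 1},
])

```text
time_s: 9.23
tcp_pos: [0.4337, -0.2943, 0.1931]
eef_rot: [-180.0, -0.0, -90.0]
contact_force: [1.4, -0.2, 0.6]
gripper_width: 0.0874
gripper_force: 0.0
```

Call:
send_rows([
  {"slide": [-0.2,-0.1,-0.3],"turn": 0,"gripper": 1},
  {"slide": [-0.4,-0.2,-0.5],"turn": 0,"gripper": 1},
  {"slide": [-0.7,-0.2,-0.7],"turn": 0,"gripper": 1},
  {"slide": [-1,-0.2,-0.7],"turn": 0,"gripper": 1},
  {"slide": [-1,-0.2,-0.7],"turn": 0,"gripper": 1},
])

```text
time_s: 9.65
tcp_pos: [0.4642, -0.1422, 0.2977]
eef_rot: [-179.8, 0.0, -90.0]
contact_force: [-0.0, -0.2, -0.9]
gripper_width: 0.0875
gripper_force: 0.0
```

Call:
send_rows([
  {"slide": [-0.2,-0.1,0],"turn": 0,"gripper": 1},
  {"slide": [-0.4,-0.2,0],"turn": 0,"gripper": 1},
  {"slide": [-0.7,-0.2,0],"turn": 0,"gripper": 1},
  {"slide": [-1,-0.2,0],"turn": 0,"gripper": 1},
  {"slide": [-1,-0.2,0],"turn": 0,"gripper": 1},
])

```text
time_s: 10.07
tcp_pos: [0.4936, 0.0104, 0.2954]
eef_rot: [-180.0, 0.1, -89.8]
contact_force: [0.0, -0.7, 0.3]
gripper_width: 0.0879
gripper_force: 0.0
```

```bash
python3 - <<'E'
from h import *
st()
cap('wrist');look('wrist',['casting_a','clamp_a'])
cap('top');look('top',['casting_a','mallet'])
cap('scene');look('scene',['casting_a'])
plan([(.495,.133,.262,-88.8),(.495,.133,.115,-88.8)])
E
```

```text
{'time_s': 10.067, 'tcp_pos': [0.494, 0.01, 0.295], 'eef_rot': [-179.988, 0.054, -89.794], 'joints': [24.028, 0.854, -15.01, -0.046, -74.103, -23.809], 'contact_force': [0.021, -0.708, 0.304], 'gripper_width': 0.088, 'gripper_force': 0.0}
wrist casting_a [ 0.505 -0.058  0.102] 0.23
wrist clamp_a [ 0.505 -0.059  0.102] 0.72
wrist clamp_a [0.498 0.057 0.104] 0.63
wrist clamp_a [0.498 0.112 0.117] 0.19
top casting_a [ 0.432 -0.279  0.07 ] 0.87
top mallet [0.371 0.095 0.016] 0.25
scene casting_a [ 0.459 -0.289  0.066] 0.83
slide [-0.855, -0.009, 0.224] turn -0.0142 -> (0.495, 0.133, 0.262, -88.8)
slide [-0.0, 0.0, 0.98] turn 0.0 -> (0.495, 0.133, 0.115, -88.8)
```

Call:
send_rows([
  {"slide": [0.7,0,-0.6],"turn": 0,"gripper": 1},
  {"slide": [0.7,0,-0.6],"turn": 0,"gripper": 1},
  {"slide": [0.7,0,-0.6],"turn": 0,"gripper": 1},
  {"slide": [0.7,0,-0.6],"turn": 0,"gripper": 1},
  {"slide": [0.7,0,-0.6],"turn": 0,"gripper": 1},
])

```text
time_s: 10.88
tcp_pos: [0.4942, -0.1022, 0.3884]
eef_rot: [-179.7, -0.0, -90.2]
contact_force: [0.5, -0.2, -0.4]
gripper_width: 0.0875
gripper_force: 0.0
```

```bash
python3 - <<'E'
from h import *
st()
cap('wrist','w3.png');look('wrist',['casting_a','clamp_a','mallet'])
cap('scene');look('scene',['casting_a'])
plan([(.495,.133,.262,-88.8),(.495,.133,.115,-88.8)])
E
```

```text
{'time_s': 10.883, 'tcp_pos': [0.494, -0.102, 0.388], 'eef_rot': [-179.746, -0.018, -90.216], 'joints': [10.703, 0.254, -3.979, 0.066, -85.52, -10.924], 'contact_force': [0.462, -0.201, -0.421], 'gripper_width': 0.088, 'gripper_force': 0.0}
wrist casting_a [0.5   0.131 0.148] 0.98
wrist casting_a [ 0.437 -0.28   0.08 ] 0.87
wrist casting_a [ 0.564 -0.269  0.06 ] 0.35
wrist clamp_a [0.5   0.053 0.104] 0.95
wrist clamp_a [ 0.499 -0.001  0.1  ] 0.63
wrist clamp_a [ 0.503 -0.064  0.103] 0.62
wrist mallet [ 0.563 -0.269  0.062] 0.25
scene casting_a [0.517 0.126 0.13 ] 0.86
scene casting_a [ 0.458 -0.292  0.066] 0.82
scene casting_a [0.477 0.328 0.058] 0.61
slide [-0.772, -0.007, 0.408] turn -0.0063 -> ..
slide [-0.772, -0.014, 0.409] turn -0.0063 -> (0.495, 0.133, 0.262, -88.8)
slide [0.0, 0.0, 0.98] turn -0.0 -> (0.495, 0.133, 0.115, -88.8)
```

Call:
send_rows([
  {"slide": [-0.77,-0.01,0.41],"turn": -0.006,"gripper": 1},
  {"slide": [-0.77,-0.01,0.41],"turn": -0.006,"gripper": 1},
  {"slide": [-0.77,-0.01,0.41],"turn": -0.006,"gripper": 1},
  {"slide": [-0.77,-0.01,0.41],"turn": -0.006,"gripper": 1},
  {"slide": [-0.77,-0.01,0.41],"turn": -0.006,"gripper": 1},
])

```text
time_s: 11.6
tcp_pos: [0.4941, 0.0187, 0.322]
eef_rot: [179.8, -0.1, -89.2]
contact_force: [-0.4, -0.5, -0.1]
gripper_width: 0.0878
gripper_force: 0.0
```

Call:
send_rows([
  {"slide": [-0.77,-0.01,0.41],"turn": -0.006,"gripper": 1},
  {"slide": [-0.77,-0.01,0.41],"turn": -0.006,"gripper": 1},
  {"slide": [-0.77,-0.01,0.41],"turn": -0.006,"gripper": 1},
  {"slide": [-0.77,-0.01,0.41],"turn": -0.006,"gripper": 1},
  {"slide": [-0.77,-0.01,0.41],"turn": -0.006,"gripper": 1},
])

```text
time_s: 12.02
tcp_pos: [0.4949, 0.1331, 0.2613]
eef_rot: [179.9, -0.1, -88.7]
contact_force: [-0.3, -0.1, 0.9]
gripper_width: 0.088
gripper_force: 0.0
```

Call:
send_rows([
  {"slide": [0,0,0.2],"turn": 0,"gripper": 1},
  {"slide": [0,0,0.4],"turn": 0,"gripper": 1},
  {"slide": [0,0,0.6],"turn": 0,"gripper": 1},
  {"slide": [0,0,0.8],"turn": 0,"gripper": 1},
  {"slide": [0,0,0.98],"turn": 0,"gripper": 1},
])

```text
time_s: 12.43
tcp_pos: [0.496, 0.1308, 0.1152]
eef_rot: [-179.9, 0.0, -88.9]
contact_force: [-0.2, 0.2, -0.4]
gripper_width: 0.0876
gripper_force: 0.0
```

Call:
send_rows([
  {"slide": [0,0,0],"turn": 0,"gripper": 1},
  {"slide": [0,0,0],"turn": 0,"gripper": 0},
  {"slide": [0,0,0],"turn": 0,"gripper": 0},
  {"slide": [0,0,0],"turn": 0,"gripper": 0},
  {"slide": [0,0,0],"turn": 0,"gripper": 0},
], newtons=25)

```text
time_s: 12.85
tcp_pos: [0.4966, 0.1324, 0.1175]
eef_rot: [-179.8, 0.1, -88.9]
contact_force: [-0.0, -1.0, 0.1]
gripper_width: 0.0664
gripper_force: 0.0
```

Call:
send_rows([
  {"slide": [0,0,0],"turn": 0,"gripper": 0},
  {"slide": [0,0,0],"turn": 0,"gripper": 0},
  {"slide": [0,0,0],"turn": 0,"gripper": 0},
  {"slide": [0,0,0],"turn": 0,"gripper": 0},
  {"slide": [0,0,0],"turn": 0,"gripper": 0},
])

```text
time_s: 13.27
tcp_pos: [0.4958, 0.1321, 0.1164]
eef_rot: [-179.9, 0.0, -88.9]
contact_force: [-2.0, -0.7, 6.2]
gripper_width: 0.0499
gripper_force: 24.8
```

Call:
send_rows([
  {"slide": [0,0,-0.1],"turn": 0,"gripper": 0},
  {"slide": [0,0,-0.3],"turn": 0,"gripper": 0},
  {"slide": [0,0,-0.5],"turn": 0,"gripper": 0},
  {"slide": [0,0,-0.7],"turn": 0,"gripper": 0},
  {"slide": [0,0,-0.9],"turn": 0,"gripper": 0},
])

```text
time_s: 13.68
tcp_pos: [0.4948, 0.1317, 0.2517]
eef_rot: [179.9, -0.0, -88.9]
contact_force: [0.0, 0.8, -1.7]
gripper_width: 0.0497
gripper_force: 24.8
```

```bash
python3 - <<'E'
from h import *
st()
plan([(.49,-.385,.25,-90)])
E
```

```text
{'time_s': 13.683, 'tcp_pos': [0.495, 0.132, 0.252], 'eef_rot': [179.949, -0.019, -88.885], 'joints': [36.885, 4.148, -17.239, -0.015, -68.666, -35.764], 'contact_force': [0.029, 0.842, -1.654], 'gripper_width': 0.05, 'gripper_force': 24.822}
slide [0.861, 0.025, 0.003] turn 0.0031 -> ..
slide [0.861, 0.021, 0.003] turn 0.0031 -> ..
slide [0.861, 0.016, 0.003] turn 0.0031 -> ..
slide [0.861, 0.012, 0.002] turn 0.0031 -> (0.49, -0.385, 0.25, -90)
```

Call:
send_rows([
  {"slide": [0.15,0,0],"turn": 0,"gripper": 0},
  {"slide": [0.3,0.01,0],"turn": 0,"gripper": 0},
  {"slide": [0.5,0.01,0],"turn": 0,"gripper": 0},
  {"slide": [0.7,0.02,0],"turn": 0,"gripper": 0},
  {"slide": [0.86,0.02,0],"turn": 0.003,"gripper": 0},
])

```text
time_s: 14.1
tcp_pos: [0.4941, 0.0013, 0.2503]
eef_rot: [180.0, 0.0, -89.1]
contact_force: [0.1, 0.0, -1.8]
gripper_width: 0.0501
gripper_force: 24.8
```

Call:
send_rows([
  {"slide": [0.17,0,0],"turn": 0,"gripper": 0},
  {"slide": [0.34,0.01,0],"turn": 0,"gripper": 0},
  {"slide": [0.51,0.01,0],"turn": 0,"gripper": 0},
  {"slide": [0.69,0.02,0],"turn": 0,"gripper": 0},
  {"slide": [0.86,0.02,0],"turn": 0.003,"gripper": 0},
])

```text
time_s: 14.52
tcp_pos: [0.4931, -0.1274, 0.2503]
eef_rot: [180.0, 0.0, -89.4]
contact_force: [1.0, -0.0, -0.9]
gripper_width: 0.05
gripper_force: 24.8
```

Call:
send_rows([
  {"slide": [0.17,0,0],"turn": 0,"gripper": 0},
  {"slide": [0.34,0.01,0],"turn": 0,"gripper": 0},
  {"slide": [0.51,0.01,0],"turn": 0,"gripper": 0},
  {"slide": [0.69,0.02,0],"turn": 0,"gripper": 0},
  {"slide": [0.86,0.02,0],"turn": 0.003,"gripper": 0},
])

```text
time_s: 14.93
tcp_pos: [0.4914, -0.2563, 0.2502]
eef_rot: [179.9, 0.0, -89.7]
contact_force: [0.5, -0.8, -0.9]
gripper_width: 0.0498
gripper_force: 24.8
```

Call:
send_rows([
  {"slide": [0.17,0,0],"turn": 0,"gripper": 0},
  {"slide": [0.34,0.01,0],"turn": 0,"gripper": 0},
  {"slide": [0.51,0.01,0],"turn": 0,"gripper": 0},
  {"slide": [0.69,0.02,0],"turn": 0,"gripper": 0},
  {"slide": [0.86,0.02,0],"turn": 0.003,"gripper": 0},
])

```text
time_s: 15.35
tcp_pos: [0.4892, -0.3853, 0.25]
eef_rot: [179.9, 0.0, -90.0]
contact_force: [0.8, 1.2, -1.4]
gripper_width: 0.0498
gripper_force: 24.8
```

Call:
send_rows([
  {"slide": [0,0,0.1],"turn": 0,"gripper": 0},
  {"slide": [0,0,0.2],"turn": 0,"gripper": 0},
  {"slide": [0,0,0.3],"turn": 0,"gripper": 0},
  {"slide": [0,0,0.4],"turn": 0,"gripper": 0},
  {"slide": [0,0,0.5],"turn": 0,"gripper": 0},
])

```text
time_s: 15.77
tcp_pos: [0.4893, -0.384, 0.1742]
eef_rot: [179.9, 0.0, -90.0]
contact_force: [0.1, 0.3, -1.3]
gripper_width: 0.0502
gripper_force: 24.8
```

```bash
python3 - <<'E'
from h import *
st()
cap('top');look('top',['casting_a','mallet'])
plan([(.49,-.385,.041,-90)])
E
```

```text
{'time_s': 15.767, 'tcp_pos': [0.489, -0.384, 0.174], 'eef_rot': [179.942, 0.04, -89.989], 'joints': [-20.178, 17.787, -10.444, -0.02, -61.837, 20.199], 'contact_force': [0.071, 0.291, -1.346], 'gripper_width': 0.05, 'gripper_force': 24.823}
top casting_a [ 0.438 -0.279  0.073] 0.85
top mallet [0.493 0.061 0.098] 0.75
top mallet [0.46  0.327 0.058] 0.65
slide [0.008, -0.007, 0.888] turn 0.0003 -> (0.49, -0.385, 0.041, -90)
```

Call:
send_rows([
  {"slide": [0,0,0.25],"turn": 0,"gripper": 0},
  {"slide": [0,0,0.5],"turn": 0,"gripper": 0},
  {"slide": [0,0,0.7],"turn": 0,"gripper": 0},
  {"slide": [0,0,0.82],"turn": 0,"gripper": 0},
  {"slide": [0,0,0.87],"turn": 0,"gripper": 0},
])

```text
time_s: 16.33
tcp_pos: [0.4887, -0.3836, 0.0429]
eef_rot: [179.8, 0.1, -90.0]
contact_force: [0.3, -0.6, -0.9]
gripper_width: 0.0499
gripper_force: 24.8
```

Call:
send_rows([
  {"slide": [0,0,0.01],"turn": 0,"gripper": 0},
  {"slide": [0,0,0.02],"turn": 0,"gripper": 0},
  {"slide": [0,0,0.02],"turn": 0,"gripper": 0},
  {"slide": [0,0,0.02],"turn": 0,"gripper": 0},
  {"slide": [0,0,0.02],"turn": 0,"gripper": 0},
])

```text
time_s: 16.75
tcp_pos: [0.4906, -0.3846, 0.0436]
eef_rot: [-179.9, -0.1, -90.0]
contact_force: [0.0, 0.1, -1.2]
gripper_width: 0.05
gripper_force: 24.8
```

Call:
send_rows([
  {"slide": [0,0,0],"turn": 0,"gripper": 0.3},
  {"slide": [0,0,0],"turn": 0,"gripper": 1},
  {"slide": [0,0,0],"turn": 0,"gripper": 1},
  {"slide": [0,0,0],"turn": 0,"gripper": 1},
  {"slide": [0,0,0],"turn": 0,"gripper": 1},
])

```text
time_s: 17.17
tcp_pos: [0.4899, -0.3843, 0.0423]
eef_rot: [-180.0, -0.0, -90.0]
contact_force: [-0.2, -0.3, 0.8]
gripper_width: 0.0714
gripper_force: 0.0
```

Call:
send_rows([
  {"slide": [0,0,0],"turn": 0,"gripper": 1},
  {"slide": [0,0,-0.2],"turn": 0,"gripper": 1},
  {"slide": [0,0,-0.5],"turn": 0,"gripper": 1},
  {"slide": [0,0,-0.8],"turn": 0,"gripper": 1},
  {"slide": [0,0,-1],"turn": 0,"gripper": 1},
])

```text
time_s: 17.58
tcp_pos: [0.4897, -0.3844, 0.1946]
eef_rot: [-180.0, -0.0, -90.0]
contact_force: [1.6, -0.3, 0.2]
gripper_width: 0.0873
gripper_force: 0.0
```

Call:
send_rows([
  {"slide": [-0.2,-0.1,-0.4],"turn": 0,"gripper": 1},
  {"slide": [-0.4,-0.2,-0.8],"turn": 0,"gripper": 1},
  {"slide": [-0.7,-0.3,-1],"turn": 0,"gripper": 1},
  {"slide": [-1,-0.4,-1],"turn": 0,"gripper": 1},
  {"slide": [-1,-0.4,-1],"turn": 0,"gripper": 1},
])

```text
time_s: 18.0
tcp_pos: [0.5438, -0.2504, 0.335]
eef_rot: [-179.9, -0.0, -90.1]
contact_force: [0.6, -0.5, -0.8]
gripper_width: 0.088
gripper_force: 0.0
```

Call:
send_rows([
  {"slide": [-0.6,-0.2,-0.4],"turn": 0,"gripper": 1},
  {"slide": [-0.6,-0.2,-0.4],"turn": 0,"gripper": 1},
  {"slide": [-0.6,-0.2,-0.4],"turn": 0,"gripper": 1},
  {"slide": [-0.6,-0.2,-0.4],"turn": 0,"gripper": 1},
  {"slide": [-0.6,-0.2,-0.4],"turn": 0,"gripper": 1},
])

```text
time_s: 18.42
tcp_pos: [0.5741, -0.1598, 0.3937]
eef_rot: [-179.9, 0.0, -89.8]
contact_force: [0.2, -0.7, -0.5]
gripper_width: 0.0881
gripper_force: 0.0
```

```bash
python3 - <<'E'
from h import *
st()
c=cap('wrist','w4.png');look('wrist',['casting_a','clamp_a','rail_mid','pin_a_top','mallet'])
np.savez('w4.npz',**{k:np.array(v) for k,v in c.items()})
E
```

```text
{'time_s': 18.417, 'tcp_pos': [0.574, -0.16, 0.394], 'eef_rot': [-179.901, 0.01, -89.825], 'joints': [3.215, 9.611, 7.11, -0.005, -87.399, -3.039], 'contact_force': [0.195, -0.699, -0.493], 'gripper_width': 0.088, 'gripper_force': 0.0}
wrist casting_a [ 0.494 -0.355  0.04 ] 0.85
wrist casting_a [ 0.442 -0.292  0.074] 0.67
wrist clamp_a [0.504 0.052 0.078] 0.8
wrist clamp_a [ 0.504 -0.067  0.102] 0.68
wrist clamp_a [ 0.505 -0.004  0.097] 0.58
wrist rail_mid [ 0.667 -0.113  0.166] 0.6
wrist pin_a_top [ 0.501 -0.134  0.109] 0.65
```

View pics/w4.png

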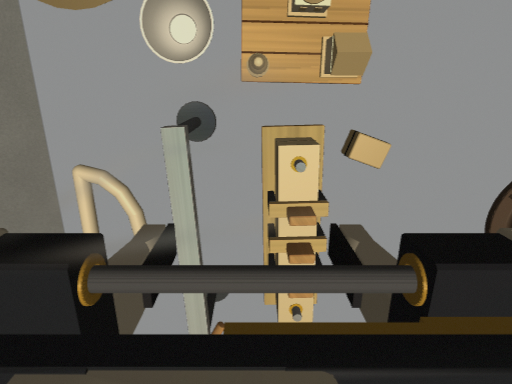

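```bash
python3 - <<'E'
from h import *
c=dict(np.load('w4.npz'))
f=lambda n,p,z:print(n,pix(c,p,z)[:,:2].round(4).tolist())
f('rail',[(165,129),(188,127),(178,234),(197,233),(190,334),(210,334)],.17)
f('pins',[(300,166),(297,315)],.112)
f('tabs',[(301,212),(300,249)],.144)
plan([(.4975,-.062,.259,-88.8),(.4975,-.062,.109,-88.8)])
E
```

```text
rail [[0.6807, -0.1944], [0.6522, -0.1969], [0.6746, -0.0514], [0.6484, -0.0531], [0.6679, 0.1187], [0.6371, 0.1185]]
pins [[0.5026, -0.1338], [0.4944, 0.1318]]
tabs [[0.5028, -0.0739], [0.5013, -0.0145]]
slide [-0.667, 0.504, 0.887] turn -0.0139 -> (0.4975, -0.062, 0.259, -88.8)
slide [-0.0, 0.0, 1.0] turn 0.0 -> (0.4975, -0.062, 0.109, -88.8)
```

Call:
send_rows([
  {"slide": [-0.67,0.5,0.89],"turn": -0.014,"gripper": 1},
  {"slide": [-0.67,0.5,0.89],"turn": -0.014,"gripper": 1},
  {"slide": [-0.67,0.5,0.89],"turn": -0.014,"gripper": 1},
  {"slide": [-0.67,0.5,0.89],"turn": -0.014,"gripper": 1},
  {"slide": [-0.67,0.5,0.89],"turn": -0.014,"gripper": 1},
])

```text
time_s: 19.13
tcp_pos: [0.4942, -0.0599, 0.2552]
eef_rot: [179.7, 0.0, -88.8]
contact_force: [-1.4, 0.3, -0.6]
gripper_width: 0.0876
gripper_force: 0.0
```

Call:
send_rows([
  {"slide": [0,0,0.2],"turn": 0,"gripper": 1},
  {"slide": [0,0,0.4],"turn": 0,"gripper": 1},
  {"slide": [0,0,0.6],"turn": 0,"gripper": 1},
  {"slide": [0,0,0.8],"turn": 0,"gripper": 1},
  {"slide": [0,0,1],"turn": 0,"gripper": 1},
])

```text
time_s: 19.55
tcp_pos: [0.4981, -0.0614, 0.1081]
eef_rot: [-180.0, 0.0, -88.8]
contact_force: [-0.1, 0.3, -0.5]
gripper_width: 0.0877
gripper_force: 0.0
```

Call:
send_rows([
  {"slide": [0,0,0],"turn": 0,"gripper": 1},
  {"slide": [0,0,0],"turn": 0,"gripper": 0},
  {"slide": [0,0,0],"turn": 0,"gripper": 0},
  {"slide": [0,0,0],"turn": 0,"gripper": 0},
  {"slide": [0,0,0],"turn": 0,"gripper": 0},
], newtons=35)

```text
time_s: 19.97
tcp_pos: [0.4995, -0.0607, 0.111]
eef_rot: [-179.8, 0.0, -88.7]
contact_force: [-0.6, 0.8, -0.1]
gripper_width: 0.0664
gripper_force: 0.0
```

Call:
send_rows([
  {"slide": [0,0,0],"turn": 0,"gripper": 0},
  {"slide": [0,0,0],"turn": 0,"gripper": 0},
  {"slide": [0,0,0],"turn": 0,"gripper": 0},
  {"slide": [0,0,0],"turn": 0,"gripper": 0},
  {"slide": [0,0,0],"turn": 0,"gripper": 0},
])

```text
time_s: 20.38
tcp_pos: [0.4988, -0.0607, 0.1097]
eef_rot: [-180.0, 0.0, -88.7]
contact_force: [-0.0, 1.1, 3.1]
gripper_width: 0.0399
gripper_force: 35.0
```

```bash
python3 - <<'E'
from h import *
st()
p=get_state()['tcp_pos'];print('z',p[2])
plan([(p[0],p[1],p[2]+.17,-88.8),(.664,-.10,p[2]+.17,-87.5),(.664,-.10,p[2]+.08,-87.5)])
E
```

```text
{'time_s': 20.383, 'tcp_pos': [0.499, -0.061, 0.11], 'eef_rot': [-179.96, 0.002, -88.7], 'joints': [15.512, 10.772, -29.892, 0.01, -49.297, -14.219], 'contact_force': [-0.031, 1.081, 3.096], 'gripper_width': 0.04, 'gripper_force': 35.001}
z 0.109692482714695
slide [0.0, 0.0, -0.567] turn 0.0006 -> ..
slide [0.0, 0.0, -0.566] turn 0.0005 -> (np.float64(0.49877236999770197), np.float64(-0.06067055994434597), np.float64(0.27969248271469505), -88.8)
slide [0.143, -0.548, -0.0] turn -0.0072 -> ..
slide [0.148, -0.546, -0.0] turn -0.0072 -> (0.664, -0.1, np.float64(0.27969248271469505), -87.5)
slide [0.0, -0.0, 0.6] turn -0.0 -> (0.664, -0.1, np.float64(0.18969248271469502), -87.5)
```

Width 40 mm: the tab is held. Lift, carry over the rail, check, then lower.

Call:
send_rows([
  {"slide": [0,0,-0.1],"turn": 0,"gripper": 0},
  {"slide": [0,0,-0.2],"turn": 0,"gripper": 0},
  {"slide": [0,0,-0.3],"turn": 0,"gripper": 0},
  {"slide": [0,0,-0.45],"turn": 0,"gripper": 0},
  {"slide": [0,0,-0.57],"turn": 0,"gripper": 0},
])

```text
time_s: 20.8
tcp_pos: [0.4982, -0.0607, 0.1956]
eef_rot: [180.0, -0.0, -88.7]
contact_force: [1.4, -0.1, -1.6]
gripper_width: 0.04
gripper_force: 35.0
```

Call:
send_rows([
  {"slide": [0,0,-0.12],"turn": 0,"gripper": 0},
  {"slide": [0,0,-0.24],"turn": 0,"gripper": 0},
  {"slide": [0,0,-0.36],"turn": 0,"gripper": 0},
  {"slide": [0,0,-0.48],"turn": 0,"gripper": 0},
  {"slide": [0,0,-0.57],"turn": 0,"gripper": 0},
])

```text
time_s: 21.22
tcp_pos: [0.4983, -0.0607, 0.2814]
eef_rot: [-180.0, 0.0, -88.7]
contact_force: [1.2, 0.0, -2.2]
gripper_width: 0.0397
gripper_force: 35.0
```

Call:
send_rows([
  {"slide": [0.03,-0.08,0],"turn": 0,"gripper": 0},
  {"slide": [0.06,-0.2,0],"turn": 0,"gripper": 0},
  {"slide": [0.09,-0.32,0],"turn": 0,"gripper": 0},
  {"slide": [0.12,-0.44,0],"turn": 0,"gripper": 0},
  {"slide": [0.14,-0.55,0],"turn": -0.007,"gripper": 0},
])

```text
time_s: 21.63
tcp_pos: [0.5822, -0.0803, 0.2789]
eef_rot: [179.9, 0.0, -88.1]
contact_force: [1.1, 1.3, -2.9]
gripper_width: 0.0396
gripper_force: 35.0
```

Call:
send_rows([
  {"slide": [0.03,-0.1,0],"turn": 0,"gripper": 0},
  {"slide": [0.06,-0.22,0],"turn": 0,"gripper": 0},
  {"slide": [0.09,-0.34,0],"turn": 0,"gripper": 0},
  {"slide": [0.12,-0.46,0],"turn": 0,"gripper": 0},
  {"slide": [0.15,-0.55,0],"turn": -0.007,"gripper": 0},
])

```text
time_s: 22.05
tcp_pos: [0.6658, -0.0999, 0.2782]
eef_rot: [179.9, 0.0, -87.5]
contact_force: [0.4, 0.7, -2.1]
gripper_width: 0.0398
gripper_force: 35.0
```

Call:
send_rows([
  {"slide": [0,0,0],"turn": 0,"gripper": 0},
  {"slide": [0,0,0],"turn": 0,"gripper": 0},
  {"slide": [0,0,0],"turn": 0,"gripper": 0},
  {"slide": [0,0,0],"turn": 0,"gripper": 0},
  {"slide": [0,0,0],"turn": 0,"gripper": 0},
])

```text
time_s: 22.47
tcp_pos: [0.6642, -0.0995, 0.2805]
eef_rot: [-180.0, 0.0, -87.4]
contact_force: [0.2, 0.6, -1.9]
gripper_width: 0.0401
gripper_force: 35.0
```

```bash
python3 - <<'E'
from h import *
st()
cap('scene','s1.png');look('scene',['clamp_a'],4)
i=cv2.imread('pics/s1.png');cv2.imwrite('pics/s1c.png',cv2.resize(i[140:310,130:390],None,fx=2.5,fy=2.5,interpolation=cv2.INTER_CUBIC))
plan([(.664,-.10,.19,-87.5)])
E
```

```text
{'time_s': 22.467, 'tcp_pos': [0.664, -0.099, 0.28], 'eef_rot': [-179.993, 0.007, -87.444], 'joints': [8.073, 18.732, 5.008, -0.007, -76.268, -5.516], 'contact_force': [0.234, 0.582, -1.912], 'gripper_width': 0.04, 'gripper_force': 35.0}
scene clamp_a [0.514 0.059 0.103] 0.93
scene clamp_a [ 0.713 -0.098  0.251] 0.63
scene clamp_a [0.551 0.006 0.064] 0.55
slide [0.004, 0.002, 0.605] turn 0.0007 -> (0.664, -0.1, 0.19, -87.5)
```

View pics/s1c.png

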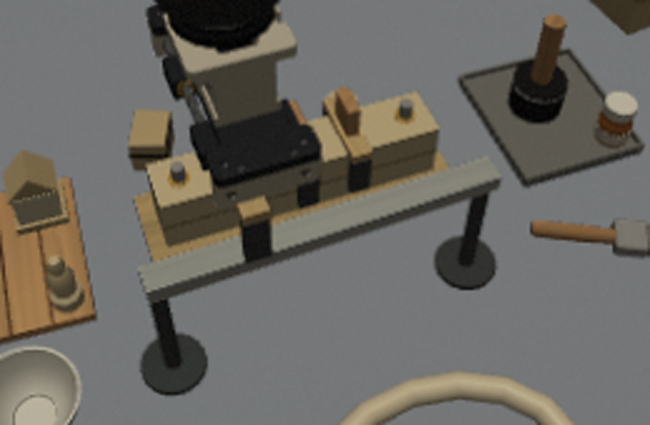

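Call:
send_rows([
  {"slide": [0,0,0.12],"turn": 0,"gripper": 0},
  {"slide": [0,0,0.24],"turn": 0,"gripper": 0},
  {"slide": [0,0,0.36],"turn": 0,"gripper": 0},
  {"slide": [0,0,0.48],"turn": 0,"gripper": 0},
  {"slide": [0,0,0.55],"turn": 0,"gripper": 0},
])

```text
time_s: 22.98
tcp_pos: [0.6636, -0.0994, 0.1961]
eef_rot: [179.9, 0.0, -87.5]
contact_force: [-1.1, -0.3, -1.6]
gripper_width: 0.0399
gripper_force: 35.0
```

Call:
send_rows([
  {"slide": [0,0,0.01],"turn": 0,"gripper": 0},
  {"slide": [0,0,0.03],"turn": 0,"gripper": 0},
  {"slide": [0,0,0.05],"turn": 0,"gripper": 0},
  {"slide": [0,0,0.06],"turn": 0,"gripper": 0},
  {"slide": [0,0,0.06],"turn": 0,"gripper": 0},
])

```text
time_s: 23.4
tcp_pos: [0.6651, -0.0996, 0.1898]
eef_rot: [-179.9, -0.0, -87.4]
contact_force: [0.9, 0.0, -2.3]
gripper_width: 0.0396
gripper_force: 35.0
```

```bash
python3 - <<'E'
from h import *
st()
E
```

```text
{'time_s': 23.4, 'tcp_pos': [0.665, -0.1, 0.19], 'eef_rot': [-179.915, -0.007, -87.44], 'joints': [8.062, 21.582, -2.673, 0.016, -65.661, -5.508], 'contact_force': [0.858, 0.018, -2.326], 'gripper_width': 0.04, 'gripper_force': 35.0}
```

Call:
send_rows([
  {"slide": [0,0,0.005],"turn": 0,"gripper": 0},
  {"slide": [0,0,0.01],"turn": 0,"gripper": 0},
  {"slide": [0,0,0.01],"turn": 0,"gripper": 0.5},
  {"slide": [0,0,0.01],"turn": 0,"gripper": 0.7},
  {"slide": [0,0,0.01],"turn": 0,"gripper": 1},
])

```text
time_s: 23.82
tcp_pos: [0.6649, -0.0996, 0.1878]
eef_rot: [-180.0, 0.0, -87.5]
contact_force: [-0.8, -0.3, -0.4]
gripper_width: 0.0524
gripper_force: 0.0
```

Call:
send_rows([
  {"slide": [0,0,0],"turn": 0,"gripper": 1},
  {"slide": [0,0,0],"turn": 0,"gripper": 1},
  {"slide": [0,0,-0.1],"turn": 0,"gripper": 1},
  {"slide": [0,0,-0.4],"turn": 0,"gripper": 1},
  {"slide": [0,0,-0.7],"turn": 0,"gripper": 1},
])

```text
time_s: 24.23
tcp_pos: [0.6635, -0.0997, 0.2847]
eef_rot: [179.7, -0.0, -87.5]
contact_force: [1.3, 0.2, 1.0]
gripper_width: 0.0842
gripper_force: 0.0
```

```bash
python3 - <<'E'
from h import *
st()
cap('top');look('top',['clamp_a','casting_a','mallet'],4)
plan([(.4965,.001,.26,-88.8),(.4965,.001,.11,-88.8)])
E
```

```text
{'time_s': 24.233, 'tcp_pos': [0.663, -0.1, 0.285], 'eef_rot': [179.715, -0.013, -87.456], 'joints': [8.058, 18.756, 5.577, -0.015, -77.107, -5.511], 'contact_force': [1.254, 0.208, 1.022], 'gripper_width': 0.084, 'gripper_force': 0.0}
top clamp_a [ 0.671 -0.091  0.18 ] 0.56
top clamp_a [0.54  0.401 0.073] 0.21
top casting_a [ 0.489 -0.363  0.066] 0.96
top casting_a [ 0.435 -0.281  0.07 ] 0.79
top mallet [0.466 0.343 0.156] 0.56
slide [-0.36, 0.547, 0.092] turn 0.0075 -> ..
slide [-0.353, 0.552, 0.091] turn 0.0074 -> (0.4965, 0.001, 0.26, -88.8)
slide [-0.0, -0.0, 1.0] turn 0.0 -> (0.4965, 0.001, 0.11, -88.8)
```

Call:
send_rows([
  {"slide": [-0.2,0.3,0],"turn": 0.007,"gripper": 1},
  {"slide": [-0.36,0.55,0.05],"turn": 0.007,"gripper": 1},
  {"slide": [-0.36,0.55,0.09],"turn": 0.007,"gripper": 1},
  {"slide": [-0.36,0.55,0.09],"turn": 0.007,"gripper": 1},
  {"slide": [-0.36,0.55,0.09],"turn": 0.007,"gripper": 1},
])

```text
time_s: 24.85
tcp_pos: [0.5788, -0.0489, 0.2715]
eef_rot: [179.9, -0.0, -88.0]
contact_force: [0.4, 0.0, 0.7]
gripper_width: 0.0876
gripper_force: 0.0
```

Call:
send_rows([
  {"slide": [-0.2,0.3,0],"turn": 0.007,"gripper": 1},
  {"slide": [-0.35,0.55,0.05],"turn": 0.007,"gripper": 1},
  {"slide": [-0.35,0.55,0.09],"turn": 0.007,"gripper": 1},
  {"slide": [-0.35,0.55,0.09],"turn": 0.007,"gripper": 1},
  {"slide": [-0.35,0.55,0.09],"turn": 0.007,"gripper": 1},
])

```text
time_s: 25.27
tcp_pos: [0.4957, 0.0005, 0.2586]
eef_rot: [180.0, -0.0, -88.6]
contact_force: [0.4, 0.4, -0.5]
gripper_width: 0.0877
gripper_force: 0.0
```

```bash
python3 - <<'E'
from h import *
st()
plan([(.4965,.001,.11,-88.8)])
E
```

```text
{'time_s': 25.267, 'tcp_pos': [0.496, 0.001, 0.259], 'eef_rot': [179.994, -0.017, -88.646], 'joints': [22.835, 2.215, -18.415, 0.015, -69.382, -21.486], 'contact_force': [0.361, 0.429, -0.462], 'gripper_width': 0.088, 'gripper_force': 0.0}
slide [-0.003, -0.005, 0.991] turn 0.0017 -> (0.4965, 0.001, 0.11, -88.8)
```

Call:
send_rows([
  {"slide": [0,0,0.2],"turn": 0,"gripper": 1},
  {"slide": [0,0,0.4],"turn": 0,"gripper": 1},
  {"slide": [0,0,0.6],"turn": 0,"gripper": 1},
  {"slide": [0,0,0.8],"turn": 0,"gripper": 1},
  {"slide": [0,0,0.99],"turn": 0,"gripper": 1},
])

```text
time_s: 25.68
tcp_pos: [0.4968, -0.0002, 0.1085]
eef_rot: [180.0, -0.0, -88.8]
contact_force: [0.2, 0.9, -0.8]
gripper_width: 0.0874
gripper_force: 0.0
```

Call:
send_rows([
  {"slide": [0,0,0],"turn": 0,"gripper": 1},
  {"slide": [0,0,0],"turn": 0,"gripper": 0},
  {"slide": [0,0,0],"turn": 0,"gripper": 0},
  {"slide": [0,0,0],"turn": 0,"gripper": 0},
  {"slide": [0,0,0],"turn": 0,"gripper": 0},
], newtons=35)

```text
time_s: 26.1
tcp_pos: [0.497, 0.0007, 0.1119]
eef_rot: [-179.8, 0.0, -88.7]
contact_force: [-0.3, -1.0, 0.8]
gripper_width: 0.0665
gripper_force: 0.0
```

Call:
send_rows([
  {"slide": [0,0,0],"turn": 0,"gripper": 0},
  {"slide": [0,0,0],"turn": 0,"gripper": 0},
  {"slide": [0,0,0],"turn": 0,"gripper": 0},
  {"slide": [0,0,0],"turn": 0,"gripper": 0},
  {"slide": [0,0,0],"turn": 0,"gripper": 0},
])

```text
time_s: 26.52
tcp_pos: [0.4962, 0.0006, 0.1107]
eef_rot: [-179.9, 0.0, -88.7]
contact_force: [-0.4, -0.4, 3.9]
gripper_width: 0.0398
gripper_force: 35.0
```

Call:
send_rows([
  {"slide": [0,0,-0.1],"turn": 0,"gripper": 0},
  {"slide": [0,0,-0.2],"turn": 0,"gripper": 0},
  {"slide": [0,0,-0.3],"turn": 0,"gripper": 0},
  {"slide": [0,0,-0.45],"turn": 0,"gripper": 0},
  {"slide": [0,0,-0.57],"turn": 0,"gripper": 0},
])

```text
time_s: 26.93
tcp_pos: [0.4953, 0.0003, 0.1965]
eef_rot: [180.0, -0.0, -88.7]
contact_force: [-0.4, 0.3, -1.3]
gripper_width: 0.0394
gripper_force: 35.0
```

Call:
send_rows([
  {"slide": [0,0,-0.12],"turn": 0,"gripper": 0},
  {"slide": [0,0,-0.24],"turn": 0,"gripper": 0},
  {"slide": [0,0,-0.36],"turn": 0,"gripper": 0},
  {"slide": [0,0,-0.48],"turn": 0,"gripper": 0},
  {"slide": [0,0,-0.57],"turn": 0,"gripper": 0},
])

```text
time_s: 27.35
tcp_pos: [0.4953, 0.0004, 0.2822]
eef_rot: [180.0, 0.0, -88.7]
contact_force: [0.0, -0.2, -1.8]
gripper_width: 0.0399
gripper_force: 35.0
```

Call:
send_rows([
  {"slide": [0.02,-0.08,0],"turn": 0,"gripper": 0},
  {"slide": [0.04,-0.2,0],"turn": 0,"gripper": 0},
  {"slide": [0.06,-0.32,0],"turn": 0,"gripper": 0},
  {"slide": [0.09,-0.44,0],"turn": 0,"gripper": 0},
  {"slide": [0.11,-0.55,0],"turn": -0.007,"gripper": 0},
])

```text
time_s: 27.77
tcp_pos: [0.5791, -0.0146, 0.2797]
eef_rot: [179.9, -0.0, -88.1]
contact_force: [0.0, 0.4, -1.9]
gripper_width: 0.0398
gripper_force: 35.0
```

Call:
send_rows([
  {"slide": [0.02,-0.1,0],"turn": 0,"gripper": 0},
  {"slide": [0.04,-0.22,0],"turn": 0,"gripper": 0},
  {"slide": [0.06,-0.34,0],"turn": 0,"gripper": 0},
  {"slide": [0.09,-0.46,0],"turn": 0,"gripper": 0},
  {"slide": [0.11,-0.55,0],"turn": -0.007,"gripper": 0},
])

```text
time_s: 28.18
tcp_pos: [0.6625, -0.0284, 0.279]
eef_rot: [179.8, -0.0, -87.5]
contact_force: [0.4, 0.1, -2.7]
gripper_width: 0.0399
gripper_force: 35.0
```

Call:
send_rows([
  {"slide": [0,0,0],"turn": 0,"gripper": 0},
  {"slide": [0,0,0],"turn": 0,"gripper": 0},
  {"slide": [0,0,0],"turn": 0,"gripper": 0},
  {"slide": [0,0,0],"turn": 0,"gripper": 0},
  {"slide": [0,0,0],"turn": 0,"gripper": 0},
])

```text
time_s: 28.6
tcp_pos: [0.661, -0.0279, 0.2813]
eef_rot: [-180.0, 0.0, -87.4]
contact_force: [-1.1, 1.3, -2.2]
gripper_width: 0.0401
gripper_force: 35.0
```

```bash
python3 - <<'E'
from h import *
st()
cap('scene','s2.png');look('scene',['clamp_a','mallet'],4)
plan([(.661,-.03,.19,-87.5)])
E
```

```text
{'time_s': 28.6, 'tcp_pos': [0.661, -0.028, 0.281], 'eef_rot': [-179.996, 0.007, -87.44], 'joints': [14.436, 17.745, 3.712, -0.006, -75.962, -11.874], 'contact_force': [-1.057, 1.337, -2.213], 'gripper_width': 0.04, 'gripper_force': 34.999}
scene clamp_a [ 0.712 -0.028  0.244] 0.85
scene clamp_a [ 0.688 -0.101  0.181] 0.83
scene clamp_a [0.542 0.063 0.058] 0.52
scene mallet [0.476 0.332 0.055] 0.68
scene mallet [ 0.513 -0.347  0.015] 0.47
slide [0.014, 0.002, 0.611] turn 0.0007 -> (0.661, -0.03, 0.19, -87.5)
```

Call:
send_rows([
  {"slide": [0,0,0.12],"turn": 0,"gripper": 0},
  {"slide": [0,0,0.24],"turn": 0,"gripper": 0},
  {"slide": [0,0,0.36],"turn": 0,"gripper": 0},
  {"slide": [0,0,0.48],"turn": 0,"gripper": 0},
  {"slide": [0,0,0.56],"turn": 0,"gripper": 0},
])

```text
time_s: 29.17
tcp_pos: [0.6606, -0.0279, 0.1956]
eef_rot: [179.9, 0.0, -87.5]
contact_force: [0.5, -0.2, -3.5]
gripper_width: 0.0397
gripper_force: 35.0
```

Call:
send_rows([
  {"slide": [0,0,0.01],"turn": 0,"gripper": 0},
  {"slide": [0,0,0.03],"turn": 0,"gripper": 0},
  {"slide": [0,0,0.05],"turn": 0,"gripper": 0},
  {"slide": [0,0,0.06],"turn": 0,"gripper": 0},
  {"slide": [0,0,0.06],"turn": 0,"gripper": 0},
])

```text
time_s: 29.58
tcp_pos: [0.6622, -0.028, 0.1908]
eef_rot: [-179.8, -0.0, -87.4]
contact_force: [-3.6, 0.7, 5.0]
gripper_width: 0.0401
gripper_force: 35.0
```

Call:
send_rows([
  {"slide": [0,0,0.005],"turn": 0,"gripper": 0},
  {"slide": [0,0,0.01],"turn": 0,"gripper": 0},
  {"slide": [0,0,0.01],"turn": 0,"gripper": 0.5},
  {"slide": [0,0,0.01],"turn": 0,"gripper": 0.7},
  {"slide": [0,0,0.01],"turn": 0,"gripper": 1},
])

```text
time_s: 30.0
tcp_pos: [0.662, -0.0279, 0.1877]
eef_rot: [-179.9, 0.0, -87.4]
contact_force: [0.4, 0.6, -0.1]
gripper_width: 0.0519
gripper_force: 0.0
```

Call:
send_rows([
  {"slide": [0,0,0],"turn": 0,"gripper": 1},
  {"slide": [0,0,0],"turn": 0,"gripper": 1},
  {"slide": [0,0,-0.1],"turn": 0,"gripper": 1},
  {"slide": [0,0,-0.4],"turn": 0,"gripper": 1},
  {"slide": [0,0,-0.7],"turn": 0,"gripper": 1},
])

```text
time_s: 30.42
tcp_pos: [0.6603, -0.0282, 0.284]
eef_rot: [179.7, -0.1, -87.5]
contact_force: [1.4, -0.4, 1.1]
gripper_width: 0.0842
gripper_force: 0.0
```

Call:
send_rows([
  {"slide": [-0.1,0.25,0],"turn": 0.007,"gripper": 1},
  {"slide": [-0.325,0.54,0.05],"turn": 0.007,"gripper": 1},
  {"slide": [-0.325,0.54,0.09],"turn": 0.007,"gripper": 1},
  {"slide": [-0.325,0.54,0.09],"turn": 0.007,"gripper": 1},
  {"slide": [-0.325,0.54,0.09],"turn": 0.007,"gripper": 1},
])

```text
time_s: 30.83
tcp_pos: [0.5779, 0.0175, 0.2719]
eef_rot: [-180.0, 0.0, -88.0]
contact_force: [-0.4, 0.5, 0.3]
gripper_width: 0.0873
gripper_force: 0.0
```

Call:
send_rows([
  {"slide": [-0.2,0.3,0],"turn": 0.007,"gripper": 1},
  {"slide": [-0.32,0.54,0.05],"turn": 0.007,"gripper": 1},
  {"slide": [-0.32,0.54,0.12],"turn": 0.007,"gripper": 1},
  {"slide": [-0.32,0.54,0.12],"turn": 0.007,"gripper": 1},
  {"slide": [-0.32,0.54,0.12],"turn": 0.007,"gripper": 1},
])

```text
time_s: 31.25
tcp_pos: [0.4963, 0.0624, 0.2538]
eef_rot: [-180.0, -0.0, -88.7]
contact_force: [0.8, 0.2, -0.4]
gripper_width: 0.0875
gripper_force: 0.0
```

```bash
python3 - <<'E'
from h import *
st()
cap('scene','s3.png');look('scene',['clamp_a','mallet','casting_a'],4)
cap('top');look('top',['clamp_a','mallet','casting_a'],4)
plan([(.4945,.061,.11,-88.8)])
E
```

```text
{'time_s': 31.25, 'tcp_pos': [0.496, 0.062, 0.254], 'eef_rot': [-179.984, -0.025, -88.652], 'joints': [29.74, 2.831, -18.411, 0.032, -68.756, -28.403], 'contact_force': [0.845, 0.236, -0.389], 'gripper_width': 0.088, 'gripper_force': 0.0}
scene clamp_a [ 0.684 -0.029  0.18 ] 0.84
scene clamp_a [0.511 0.058 0.097] 0.65
scene clamp_a [ 0.688 -0.102  0.183] 0.56
scene mallet [0.476 0.328 0.055] 0.61
scene casting_a [ 0.46  -0.29   0.065] 0.92
scene casting_a [ 0.542 -0.362  0.06 ] 0.77
scene casting_a [0.516 0.059 0.101] 0.49
top clamp_a [ 0.669 -0.029  0.197] 0.8
top casting_a [ 0.523 -0.349  0.066] 0.8
top casting_a [ 0.436 -0.279  0.074] 0.7
slide [0.007, 0.012, 0.956] turn 0.0005 -> (0.4945, 0.061, 0.11, -88.8)
```

Call:
send_rows([
  {"slide": [0,0,0.2],"turn": 0,"gripper": 1},
  {"slide": [0,0.01,0.4],"turn": 0,"gripper": 1},
  {"slide": [0,0.01,0.6],"turn": 0,"gripper": 1},
  {"slide": [0,0.01,0.8],"turn": 0,"gripper": 1},
  {"slide": [0,0.01,0.96],"turn": 0,"gripper": 1},
])

```text
time_s: 32.07
tcp_pos: [0.4938, 0.0619, 0.1076]
eef_rot: [179.9, -0.0, -88.7]
contact_force: [0.2, 0.3, -0.5]
gripper_width: 0.0875
gripper_force: 0.0
```

Call:
send_rows([
  {"slide": [0,0,0],"turn": 0,"gripper": 1},
  {"slide": [0,0,0],"turn": 0,"gripper": 0},
  {"slide": [0,0,0],"turn": 0,"gripper": 0},
  {"slide": [0,0,0],"turn": 0,"gripper": 0},
  {"slide": [0,0,0],"turn": 0,"gripper": 0},
], newtons=35)

```text
time_s: 32.48
tcp_pos: [0.4953, 0.0628, 0.1111]
eef_rot: [-179.8, 0.1, -88.7]
contact_force: [-0.1, 0.7, -0.8]
gripper_width: 0.0662
gripper_force: 0.0
```

Call:
send_rows([
  {"slide": [0,0,0],"turn": 0,"gripper": 0},
  {"slide": [0,0,0],"turn": 0,"gripper": 0},
  {"slide": [0,0,0],"turn": 0,"gripper": 0},
  {"slide": [0,0,0],"turn": 0,"gripper": 0},
  {"slide": [0,0,0],"turn": 0,"gripper": 0},
])

```text
time_s: 32.9
tcp_pos: [0.4947, 0.0625, 0.1099]
eef_rot: [-179.9, 0.0, -88.7]
contact_force: [0.2, 0.2, 3.7]
gripper_width: 0.0395
gripper_force: 35.0
```

Call:
send_rows([
  {"slide": [0,0,-0.1],"turn": 0,"gripper": 0},
  {"slide": [0,0,-0.2],"turn": 0,"gripper": 0},
  {"slide": [0,0,-0.3],"turn": 0,"gripper": 0},
  {"slide": [0,0,-0.45],"turn": 0,"gripper": 0},
  {"slide": [0,0,-0.57],"turn": 0,"gripper": 0},
])

```text
time_s: 33.32
tcp_pos: [0.494, 0.0623, 0.1958]
eef_rot: [180.0, -0.0, -88.7]
contact_force: [1.5, 0.1, -2.4]
gripper_width: 0.0398
gripper_force: 35.0
```

Call:
send_rows([
  {"slide": [0,0,-0.12],"turn": 0,"gripper": 0},
  {"slide": [0,0,-0.24],"turn": 0,"gripper": 0},
  {"slide": [0,0,-0.36],"turn": 0,"gripper": 0},
  {"slide": [0,0,-0.48],"turn": 0,"gripper": 0},
  {"slide": [0,0,-0.57],"turn": 0,"gripper": 0},
])

```text
time_s: 33.73
tcp_pos: [0.4941, 0.0623, 0.2815]
eef_rot: [180.0, 0.0, -88.7]
contact_force: [0.4, -0.1, -2.5]
gripper_width: 0.0396
gripper_force: 35.0
```

Call:
send_rows([
  {"slide": [0.02,-0.08,0],"turn": 0,"gripper": 0},
  {"slide": [0.04,-0.2,0],"turn": 0,"gripper": 0},
  {"slide": [0.06,-0.32,0],"turn": 0,"gripper": 0},
  {"slide": [0.07,-0.44,0],"turn": 0,"gripper": 0},
  {"slide": [0.08,-0.55,0],"turn": -0.007,"gripper": 0},
])

```text
time_s: 34.15
tcp_pos: [0.5778, 0.0519, 0.2789]
eef_rot: [179.9, -0.0, -88.1]
contact_force: [-0.3, 0.8, -1.9]
gripper_width: 0.0397
gripper_force: 35.0
```

Call:
send_rows([
  {"slide": [0.02,-0.1,0],"turn": 0,"gripper": 0},
  {"slide": [0.04,-0.22,0],"turn": 0,"gripper": 0},
  {"slide": [0.06,-0.34,0],"turn": 0,"gripper": 0},
  {"slide": [0.07,-0.46,0],"turn": 0,"gripper": 0},
  {"slide": [0.08,-0.54,0],"turn": -0.007,"gripper": 0},
])

```text
time_s: 34.57
tcp_pos: [0.6597, 0.0425, 0.2781]
eef_rot: [179.8, -0.0, -87.5]
contact_force: [0.3, -0.1, -2.0]
gripper_width: 0.0396
gripper_force: 35.0
```

Call:
send_rows([
  {"slide": [0,0,0],"turn": 0,"gripper": 0},
  {"slide": [0,0,0],"turn": 0,"gripper": 0},
  {"slide": [0,0,0],"turn": 0,"gripper": 0},
  {"slide": [0,0,0],"turn": 0,"gripper": 0},
  {"slide": [0,0,0],"turn": 0,"gripper": 0},
])

```text
time_s: 34.98
tcp_pos: [0.6579, 0.043, 0.2806]
eef_rot: [-180.0, 0.0, -87.4]
contact_force: [0.2, -0.3, -1.5]
gripper_width: 0.0396
gripper_force: 35.0
```

```bash
python3 - <<'E'
from h import *
st()
cap('scene','s4.png');look('scene',['clamp_a','mallet'],4)
plan([(.658,.04,.19,-87.5)])
E
```

```text
{'time_s': 34.983, 'tcp_pos': [0.658, 0.043, 0.281], 'eef_rot': [-179.994, 0.009, -87.442], 'joints': [20.645, 17.544, 3.347, -0.007, -75.794, -18.085], 'contact_force': [0.202, -0.286, -1.49], 'gripper_width': 0.04, 'gripper_force': 35.0}
scene clamp_a [ 0.686 -0.026  0.181] 0.81
scene clamp_a [ 0.512 -0.346  0.012] 0.74
scene clamp_a [ 0.688 -0.1    0.183] 0.69
scene clamp_a [ 0.393 -0.143  0.052] 0.65
scene mallet [0.475 0.326 0.058] 0.87
slide [0.02, 0.002, 0.606] turn 0.0007 -> (0.658, 0.04, 0.19, -87.5)
```

Call:
send_rows([
  {"slide": [0,0,0.12],"turn": 0,"gripper": 0},
  {"slide": [0,0,0.24],"turn": 0,"gripper": 0},
  {"slide": [0,0,0.36],"turn": 0,"gripper": 0},
  {"slide": [0,0,0.48],"turn": 0,"gripper": 0},
  {"slide": [0,0,0.56],"turn": 0,"gripper": 0},
])

```text
time_s: 35.55
tcp_pos: [0.6576, 0.043, 0.1949]
eef_rot: [179.9, 0.0, -87.5]
contact_force: [-0.6, 0.1, -2.4]
gripper_width: 0.04
gripper_force: 35.0
```

Call:
send_rows([
  {"slide": [0,0,0.01],"turn": 0,"gripper": 0},
  {"slide": [0,0,0.03],"turn": 0,"gripper": 0},
  {"slide": [0,0,0.05],"turn": 0,"gripper": 0},
  {"slide": [0,0,0.06],"turn": 0,"gripper": 0},
  {"slide": [0,0,0.06],"turn": 0,"gripper": 0},
])

```text
time_s: 35.97
tcp_pos: [0.6592, 0.043, 0.19]
eef_rot: [-179.8, 0.0, -87.4]
contact_force: [-2.2, 0.2, 4.2]
gripper_width: 0.0401
gripper_force: 35.0
```

Call:
send_rows([
  {"slide": [0,0,0.003],"turn": 0,"gripper": 0},
  {"slide": [0,0,0.006],"turn": 0,"gripper": 0},
  {"slide": [0,0,0.006],"turn": 0,"gripper": 0.5},
  {"slide": [0,0,0.006],"turn": 0,"gripper": 0.7},
  {"slide": [0,0,0.006],"turn": 0,"gripper": 1},
])

```text
time_s: 36.38
tcp_pos: [0.6589, 0.043, 0.1876]
eef_rot: [-179.9, 0.0, -87.4]
contact_force: [1.0, 0.4, -0.3]
gripper_width: 0.052
gripper_force: 0.0
```

Call:
send_rows([
  {"slide": [0,0,0],"turn": 0,"gripper": 1},
  {"slide": [0,0,0],"turn": 0,"gripper": 1},
  {"slide": [0,0,-0.1],"turn": 0,"gripper": 1},
  {"slide": [0,0,-0.4],"turn": 0,"gripper": 1},
  {"slide": [0,0,-0.7],"turn": 0,"gripper": 1},
])

```text
time_s: 36.8
tcp_pos: [0.6573, 0.0426, 0.284]
eef_rot: [179.7, -0.1, -87.5]
contact_force: [0.9, 0.9, -0.1]
gripper_width: 0.0844
gripper_force: 0.0
```

Call:
send_rows([
  {"slide": [-0.2,0.2,-0.3],"turn": 0,"gripper": 1},
  {"slide": [-0.7,0.6,-0.3],"turn": 0,"gripper": 1},
  {"slide": [-0.7,0.6,-0.3],"turn": 0,"gripper": 1},
  {"slide": [-0.7,0.6,-0.3],"turn": 0,"gripper": 1},
  {"slide": [-0.7,0.6,-0.3],"turn": 0,"gripper": 1},
])

```text
time_s: 37.22
tcp_pos: [0.5616, 0.1467, 0.3319]
eef_rot: [-179.9, 0.1, -87.3]
contact_force: [1.1, -0.8, 0.7]
gripper_width: 0.0878
gripper_force: 0.0
```

Call:
send_rows([
  {"slide": [-0.5,0.5,-0.3],"turn": 0,"gripper": 1},
  {"slide": [-0.5,0.6,-0.3],"turn": 0,"gripper": 1},
  {"slide": [-0.5,0.6,-0.3],"turn": 0,"gripper": 1},
  {"slide": [-0.5,0.6,-0.3],"turn": 0,"gripper": 1},
  {"slide": [-0.5,0.6,-0.3],"turn": 0,"gripper": 1},
])

```text
time_s: 37.63
tcp_pos: [0.4697, 0.2161, 0.3765]
eef_rot: [-179.9, 0.1, -87.2]
contact_force: [0.1, -0.2, -0.4]
gripper_width: 0.0876
gripper_force: 0.0
```

```bash
python3 - <<'E'
from h import *
st()
c=cap('wrist','w5.png');look('wrist',['mallet','tool_tray','clamp_a'],4)
np.savez('w5.npz',**{k:np.array(v) for k,v in c.items()})
c=cap('scene','s5.png');look('scene',['clamp_a','mallet','casting_a','tool_tray'],4)
np.savez('s5.npz',**{k:np.array(v) for k,v in c.items()})
cap('top','t5.png');look('top',['clamp_a','casting_a','mallet'],4)
a=cv2.imread('pics/w5.png');b=cv2.resize(cv2.imread('pics/s5.png')[80:300,80:410],(512,341))
cv2.imwrite('pics/m5.png',np.vstack([cv2.resize(a[60:300],None,fx=1,fy=1),b]))
E
```

```text
{'time_s': 37.633, 'tcp_pos': [0.47, 0.216, 0.377], 'eef_rot': [-179.858, 0.124, -87.248], 'joints': [46.484, 1.669, -3.977, 0.008, -84.166, -43.734], 'contact_force': [0.101, -0.245, -0.424], 'gripper_width': 0.088, 'gripper_force': 0.0}
wrist mallet [0.471 0.328 0.06 ] 0.88
wrist tool_tray [0.494 0.33  0.008] 0.67
wrist clamp_a [0.644 0.055 0.167] 0.62
scene clamp_a [ 0.688 -0.03   0.178] 0.79
scene clamp_a [ 0.688 -0.102  0.182] 0.72
scene clamp_a [0.674 0.037 0.178] 0.69
scene mallet [0.479 0.329 0.054] 0.93
scene casting_a [ 0.46  -0.291  0.069] 0.9
scene casting_a [ 0.543 -0.359  0.061] 0.58
scene casting_a [ 0.52  -0.023  0.088] 0.53
top clamp_a [ 0.649 -0.023  0.18 ] 0.85
top clamp_a [ 0.656 -0.096  0.183] 0.77
top clamp_a [0.643 0.041 0.179] 0.63
top casting_a [ 0.521 -0.347  0.068] 0.86
top casting_a [ 0.436 -0.279  0.07 ] 0.78
top casting_a [0.706 0.361 0.016] 0.49
top mallet [0.452 0.321 0.058] 0.78
```

View pics/m5.png

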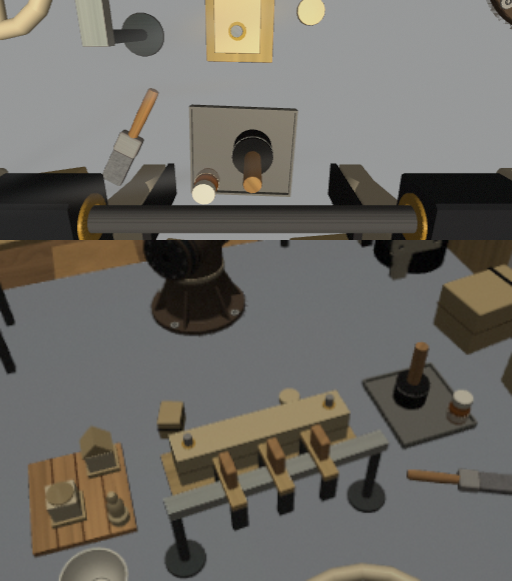

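```bash
python3 - <<'E'
from h import *
w=dict(np.load('w5.npz'));s=dict(np.load('s5.npz'))
print('w handle',pix(w,[(252.5,245)],.155).round(4)); print('s handle',pix(s,[(351.5,148.5)],.155).round(4))
print('w head',pix(w,[(252.5,207)],.045).round(4))
# triangulate handle top
def ray(c,uv):
    a=pix(c,[uv],0.)[0];o=np.array(c['origin']);d=a-o;return o,d/np.linalg.norm(d)
A=np.zeros((3,3));b=np.zeros(3)
for c,uv in((w,(252.5,245)),(s,(351.5,148.5))):
    o,d=ray(c,uv);M=np.eye(3)-np.outer(d,d);A+=M;b+=M@o
print('tri',np.linalg.solve(A,b).round(4))
print('tray w',pix(w,[(191,165),(297,169),(292,255)],.018).round(4)[:,:2].tolist())
E
```

```text
w handle [[0.4623 0.3402 0.155 ]]
s handle [[0.4688 0.3406 0.155 ]]
w head [[0.4631 0.3274 0.045 ]]
tri [0.4623 0.3449 0.1481]
tray w [[0.5727, 0.2654], [0.3888, 0.2636], [0.3827, 0.4323]]
```

```bash
python3 - <<'E'
from h import *
plan([(.464,.340,.24,-88.8),(.464,.340,.098,-88.8)])
E
```

```text
slide [-0.838, 0.008, 0.898] turn 0.0147 -> (0.464, 0.34, 0.24, -88.8)
slide [0.0, -0.0, 0.947] turn -0.0 -> (0.464, 0.34, 0.098, -88.8)
```

Call:
send_rows([
  {"slide": [-0.84,0.01,0.9],"turn": 0.015,"gripper": 1},
  {"slide": [-0.84,0.01,0.9],"turn": 0.015,"gripper": 1},
  {"slide": [-0.84,0.01,0.9],"turn": 0.015,"gripper": 1},
  {"slide": [-0.84,0.01,0.9],"turn": 0.015,"gripper": 1},
  {"slide": [-0.84,0.01,0.9],"turn": 0.015,"gripper": 1},
])

```text
time_s: 38.7
tcp_pos: [0.4619, 0.342, 0.2354]
eef_rot: [179.8, -0.2, -88.8]
contact_force: [0.4, -0.6, 0.0]
gripper_width: 0.0879
gripper_force: 0.0
```

Call:
send_rows([
  {"slide": [0,0,0.15],"turn": 0,"gripper": 1},
  {"slide": [0,0,0.35],"turn": 0,"gripper": 1},
  {"slide": [0,0,0.55],"turn": 0,"gripper": 1},
  {"slide": [0,0,0.75],"turn": 0,"gripper": 1},
  {"slide": [0,0,0.95],"turn": 0,"gripper": 1},
])

```text
time_s: 39.12
tcp_pos: [0.4635, 0.3407, 0.0963]
eef_rot: [-180.0, 0.0, -88.8]
contact_force: [0.5, -0.7, -0.3]
gripper_width: 0.0878
gripper_force: 0.0
```

Call:
send_rows([
  {"slide": [0,0,0],"turn": 0,"gripper": 1},
  {"slide": [0,0,0],"turn": 0,"gripper": 0},
  {"slide": [0,0,0],"turn": 0,"gripper": 0},
  {"slide": [0,0,0],"turn": 0,"gripper": 0},
  {"slide": [0,0,0],"turn": 0,"gripper": 0},
], newtons=55)

```text
time_s: 39.53
tcp_pos: [0.4643, 0.3415, 0.0995]
eef_rot: [-179.9, 0.1, -88.8]
contact_force: [0.6, -0.1, -0.1]
gripper_width: 0.0663
gripper_force: 0.0
```

Call:
send_rows([
  {"slide": [0,0,0],"turn": 0,"gripper": 0},
  {"slide": [0,0,0],"turn": 0,"gripper": 0},
  {"slide": [0,0,0],"turn": 0,"gripper": 0},
  {"slide": [0,0,0],"turn": 0,"gripper": 0},
  {"slide": [0,0,0],"turn": 0,"gripper": 0},
])

```text
time_s: 39.95
tcp_pos: [0.4635, 0.3406, 0.0976]
eef_rot: [-180.0, 0.0, -88.8]
contact_force: [0.1, -0.2, 0.0]
gripper_width: 0.0333
gripper_force: 0.0
```

```bash
python3 - <<'E'
from h import *
st()
p=get_state()['tcp_pos']
plan([(p[0],p[1],p[2]+.14,-88.8),(.4945,.132,p[2]+.14,-88.8)])
E
```

```text
{'time_s': 39.95, 'tcp_pos': [0.463, 0.341, 0.098], 'eef_rot': [-179.994, 0.009, -88.801], 'joints': [55.788, 17.913, -21.704, -0.001, -50.373, -54.588], 'contact_force': [0.11, -0.188, 0.039], 'gripper_width': 0.033, 'gripper_force': 0.0}
slide [0.0, 0.0, -0.933] turn -0.0 -> (np.float64(0.463483069960654), np.float64(0.3405600470578156), np.float64(0.23758135690013396), -88.8)
slide [0.697, -0.089, -0.0] turn -0.0 -> ..
slide [0.697, -0.089, -0.0] turn -0.0 -> (0.4945, 0.132, np.float64(0.23758135690013396), -88.8)
```

Call:
send_rows([
  {"slide": [0,0,0],"turn": 0,"gripper": 0},
  {"slide": [0,0,0],"turn": 0,"gripper": 0},
  {"slide": [0,0,0],"turn": 0,"gripper": 0},
  {"slide": [0,0,0],"turn": 0,"gripper": 0},
  {"slide": [0,0,0],"turn": 0,"gripper": 0},
])

```text
time_s: 40.37
tcp_pos: [0.4635, 0.3405, 0.0974]
eef_rot: [180.0, -0.0, -88.8]
contact_force: [0.3, -1.6, -0.5]
gripper_width: 0.0262
gripper_force: 55.0
```

```bash
python3 - <<'E'
from h import *
st()
E
```

```text
{'time_s': 40.367, 'tcp_pos': [0.464, 0.341, 0.097], 'eef_rot': [180.0, -0.002, -88.802], 'joints': [55.785, 17.934, -21.707, 0.002, -50.362, -54.589], 'contact_force': [0.287, -1.564, -0.521], 'gripper_width': 0.026, 'gripper_force': 54.988}
```

Call:
send_rows([
  {"slide": [0,0,-0.15],"turn": 0,"gripper": 0},
  {"slide": [0,0,-0.35],"turn": 0,"gripper": 0},
  {"slide": [0,0,-0.55],"turn": 0,"gripper": 0},
  {"slide": [0,0,-0.75],"turn": 0,"gripper": 0},
  {"slide": [0,0,-0.93],"turn": 0,"gripper": 0},
])

```text
time_s: 40.78
tcp_pos: [0.463, 0.3402, 0.2382]
eef_rot: [180.0, -0.0, -88.8]
contact_force: [1.3, 0.8, -2.4]
gripper_width: 0.0264
gripper_force: 55.0
```

Call:
send_rows([
  {"slide": [0.12,-0.02,0],"turn": 0,"gripper": 0},
  {"slide": [0.26,-0.04,0],"turn": 0,"gripper": 0},
  {"slide": [0.4,-0.06,0],"turn": 0,"gripper": 0},
  {"slide": [0.55,-0.08,0],"turn": 0,"gripper": 0},
  {"slide": [0.7,-0.09,0],"turn": 0,"gripper": 0},
])

```text
time_s: 41.2
tcp_pos: [0.4786, 0.2344, 0.2358]
eef_rot: [179.9, -0.0, -88.8]
contact_force: [0.2, 0.8, -3.9]
gripper_width: 0.0263
gripper_force: 55.0
```

Call:
send_rows([
  {"slide": [0.14,-0.02,0],"turn": 0,"gripper": 0},
  {"slide": [0.28,-0.04,0],"turn": 0,"gripper": 0},
  {"slide": [0.42,-0.06,0],"turn": 0,"gripper": 0},
  {"slide": [0.56,-0.08,0],"turn": 0,"gripper": 0},
  {"slide": [0.7,-0.09,0],"turn": 0,"gripper": 0},
])

```text
time_s: 41.62
tcp_pos: [0.4942, 0.1297, 0.2359]
eef_rot: [179.9, -0.0, -88.8]
contact_force: [0.1, 0.3, -3.7]
gripper_width: 0.0264
gripper_force: 55.0
```

```bash
python3 - <<'E'
from h import *
st()
cap('scene','s6.png');look('scene',['mallet','clamp_a','casting_a'],4)
c=cap('wrist','w6.png')
a=cv2.imread('pics/w6.png');b=cv2.imread('pics/s6.png')[60:300]
cv2.imwrite('pics/m6.png',np.vstack([a[:330],b]))
plan([(.4945,.132,.20,-88.8)])
E
```

```text
{'time_s': 41.617, 'tcp_pos': [0.494, 0.13, 0.236], 'eef_rot': [179.901, -0.026, -88.814], 'joints': [36.723, 4.67, -18.765, -0.039, -66.66, -35.521], 'contact_force': [0.149, 0.273, -3.679], 'gripper_width': 0.026, 'gripper_force': 54.988}
scene mallet [0.513 0.118 0.194] 0.97
scene mallet [ 0.506 -0.13   0.109] 0.67
scene mallet [ 0.672 -0.058  0.162] 0.46
scene clamp_a [ 0.684 -0.103  0.186] 0.94
scene clamp_a [0.675 0.038 0.179] 0.92
scene clamp_a [ 0.685 -0.029  0.182] 0.57
scene clamp_a [ 0.672 -0.057  0.159] 0.34
scene casting_a [ 0.461 -0.288  0.067] 0.77
scene casting_a [ 0.542 -0.36   0.06 ] 0.6
slide [-0.007, -0.0, 0.242] turn -0.0005 -> (0.4945, 0.132, 0.2, -88.8)
```

View pics/m6.png

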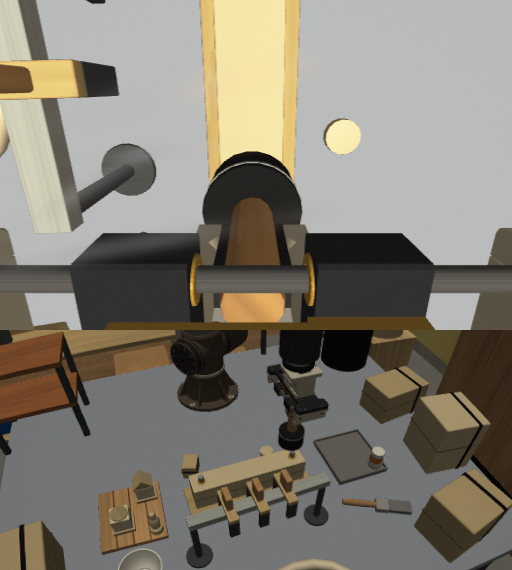

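Call:
send_rows([
  {"slide": [-0.01,0,0.08],"turn": 0,"gripper": 0},
  {"slide": [-0.01,0,0.16],"turn": 0,"gripper": 0},
  {"slide": [-0.01,0,0.22],"turn": 0,"gripper": 0},
  {"slide": [-0.01,0,0.25],"turn": 0,"gripper": 0},
  {"slide": [-0.01,0,0.28],"turn": 0,"gripper": 0},
])

```text
time_s: 42.28
tcp_pos: [0.4944, 0.1329, 0.1948]
eef_rot: [179.9, -0.0, -88.8]
contact_force: [-4.8, 0.1, 5.1]
gripper_width: 0.0262
gripper_force: 55.0
```

Call:
send_rows([
  {"slide": [0,0,0.02],"turn": 0,"gripper": 0},
  {"slide": [0,0,0.03],"turn": 0,"gripper": 0},
  {"slide": [0,0,0.04],"turn": 0,"gripper": 0},
  {"slide": [0,0,0.05],"turn": 0,"gripper": 0},
  {"slide": [0,0,0.06],"turn": 0,"gripper": 0},
])

```text
time_s: 42.7
tcp_pos: [0.4948, 0.1327, 0.1865]
eef_rot: [-180.0, 0.0, -88.8]
contact_force: [-5.6, 0.3, 6.1]
gripper_width: 0.0261
gripper_force: 55.0
```

Call:
send_rows([
  {"slide": [0,0,0.005],"turn": 0,"gripper": 0},
  {"slide": [0,0,0.01],"turn": 0,"gripper": 0},
  {"slide": [0,0,0.015],"turn": 0,"gripper": 0},
  {"slide": [0,0,0.015],"turn": 0,"gripper": 0},
  {"slide": [0,0,0.015],"turn": 0,"gripper": 0},
])

```text
time_s: 43.12
tcp_pos: [0.4949, 0.1327, 0.184]
eef_rot: [-180.0, 0.0, -88.8]
contact_force: [-4.0, -0.0, 4.8]
gripper_width: 0.0259
gripper_force: 55.0
```

Call:
send_rows([
  {"slide": [0,0,0.005],"turn": 0,"gripper": 0},
  {"slide": [0,0,0.01],"turn": 0,"gripper": 0},
  {"slide": [0,0,0.015],"turn": 0,"gripper": 0},
  {"slide": [0,0,0.015],"turn": 0,"gripper": 0},
  {"slide": [0,0,0.015],"turn": 0,"gripper": 0},
])

```text
time_s: 43.53
tcp_pos: [0.4953, 0.1327, 0.1831]
eef_rot: [-179.9, 0.0, -88.8]
contact_force: [-9.0, -0.7, 15.0]
gripper_width: 0.0262
gripper_force: 55.1
```

Call:
send_rows([
  {"slide": [0,0,0.005],"turn": 0,"gripper": 0},
  {"slide": [0,0,0.01],"turn": 0,"gripper": 0},
  {"slide": [0,0,0.01],"turn": 0,"gripper": 0},
  {"slide": [0,0,0.01],"turn": 0,"gripper": 0},
  {"slide": [0,0,0.01],"turn": 0,"gripper": 0},
])

```text
time_s: 43.95
tcp_pos: [0.4955, 0.1327, 0.183]
eef_rot: [-179.8, 0.0, -88.7]
contact_force: [-11.7, -1.1, 26.1]
gripper_width: 0.0264
gripper_force: 55.2
```

Call:
send_rows([
  {"slide": [0,0,-0.05],"turn": 0,"gripper": 0},
  {"slide": [0,0,-0.12],"turn": 0,"gripper": 0},
  {"slide": [0,0,-0.2],"turn": 0,"gripper": 0},
  {"slide": [0,0,-0.3],"turn": 0,"gripper": 0},
  {"slide": [0,0,-0.38],"turn": 0,"gripper": 0},
])

```text
time_s: 44.37
tcp_pos: [0.4955, 0.1328, 0.2379]
eef_rot: [-179.9, 0.0, -88.8]
contact_force: [-0.6, 1.0, -2.9]
gripper_width: 0.0263
gripper_force: 55.0
```

Call:
send_rows([
  {"slide": [0.15,0,0],"turn": 0,"gripper": 0},
  {"slide": [0.33,0,0],"turn": 0,"gripper": 0},
  {"slide": [0.51,0,0],"turn": 0,"gripper": 0},
  {"slide": [0.7,0,0],"turn": 0,"gripper": 0},
  {"slide": [0.89,0,0],"turn": 0,"gripper": 0},
])

```text
time_s: 44.78
tcp_pos: [0.498, -0.0019, 0.2371]
eef_rot: [-180.0, 0.0, -88.8]
contact_force: [-0.1, 0.7, -3.7]
gripper_width: 0.0263
gripper_force: 55.0
```

Call:
send_rows([
  {"slide": [0.18,0,0],"turn": 0,"gripper": 0},
  {"slide": [0.36,0,0],"turn": 0,"gripper": 0},
  {"slide": [0.54,0,0],"turn": 0,"gripper": 0},
  {"slide": [0.72,0,0],"turn": 0,"gripper": 0},
  {"slide": [0.89,0,0],"turn": 0,"gripper": 0},
])

```text
time_s: 45.2
tcp_pos: [0.5007, -0.1359, 0.2371]
eef_rot: [-180.0, -0.0, -88.8]
contact_force: [-0.0, 0.1, -2.9]
gripper_width: 0.0262
gripper_force: 55.0
```

```bash
python3 - <<'E'
from h import *
st()
cap('top');look('top',['casting_a','clamp_a','pin_a_top','mallet'],4)
cap('scene');look('scene',['casting_a','clamp_a','pin_a_top','mallet'],4)
plan([(.501,-.135,.20,-88.8)])
E
```

```text
{'time_s': 45.2, 'tcp_pos': [0.501, -0.136, 0.237], 'eef_rot': [-179.954, -0.012, -88.811], 'joints': [6.526, 5.311, -17.906, 0.018, -66.739, -5.343], 'contact_force': [-0.03, 0.124, -2.922], 'gripper_width': 0.026, 'gripper_force': 54.989}
top casting_a [ 0.436 -0.285  0.079] 0.86
top clamp_a [0.669 0.046 0.216] 0.76
top clamp_a [ 0.677 -0.024  0.203] 0.65
top clamp_a [ 0.428 -0.377  0.017] 0.42
scene casting_a [ 0.546 -0.363  0.061] 0.94
scene casting_a [ 0.459 -0.29   0.07 ] 0.79
scene clamp_a [0.676 0.039 0.182] 0.97
scene clamp_a [ 0.687 -0.101  0.183] 0.83
scene clamp_a [ 0.685 -0.029  0.18 ] 0.63
scene pin_a_top [ 0.506 -0.129  0.104] 0.63
scene mallet [ 0.524 -0.137  0.194] 0.58
slide [0.01, -0.003, 0.247] turn 0.0008 -> (0.501, -0.135, 0.2, -88.8)
```

Call:
send_rows([
  {"slide": [0,0,0.08],"turn": 0,"gripper": 0},
  {"slide": [0,0,0.16],"turn": 0,"gripper": 0},
  {"slide": [0,0,0.22],"turn": 0,"gripper": 0},
  {"slide": [0,0,0.25],"turn": 0,"gripper": 0},
  {"slide": [0,0,0.28],"turn": 0,"gripper": 0},
])

```text
time_s: 46.12
tcp_pos: [0.5002, -0.1342, 0.195]
eef_rot: [179.9, -0.0, -88.8]
contact_force: [-3.7, 1.8, 6.1]
gripper_width: 0.0263
gripper_force: 55.0
```

Call:
send_rows([
  {"slide": [0,0,0.02],"turn": 0,"gripper": 0},
  {"slide": [0,0,0.03],"turn": 0,"gripper": 0},
  {"slide": [0,0,0.04],"turn": 0,"gripper": 0},
  {"slide": [0,0,0.05],"turn": 0,"gripper": 0},
  {"slide": [0,0,0.06],"turn": 0,"gripper": 0},
])

```text
time_s: 46.53
tcp_pos: [0.5003, -0.1343, 0.1865]
eef_rot: [-180.0, -0.0, -88.8]
contact_force: [-4.8, 2.0, 5.2]
gripper_width: 0.0265
gripper_force: 55.0
```

Call:
send_rows([
  {"slide": [0,0,0.01],"turn": 0,"gripper": 0},
  {"slide": [0,0,0.02],"turn": 0,"gripper": 0},
  {"slide": [0,0,0.03],"turn": 0,"gripper": 0},
  {"slide": [0,0,0.03],"turn": 0,"gripper": 0},
  {"slide": [0,0,0.03],"turn": 0,"gripper": 0},
])

```text
time_s: 46.95
tcp_pos: [0.5005, -0.1345, 0.1831]
eef_rot: [-179.9, -0.0, -88.8]
contact_force: [-7.1, 3.1, 13.0]
gripper_width: 0.0262
gripper_force: 55.1
```

Call:
send_rows([
  {"slide": [0,0,0.005],"turn": 0,"gripper": 0},
  {"slide": [0,0,0.01],"turn": 0,"gripper": 0},
  {"slide": [0,0,0.01],"turn": 0,"gripper": 0},
  {"slide": [0,0,0.01],"turn": 0,"gripper": 0},
  {"slide": [0,0,0.01],"turn": 0,"gripper": 0},
])

```text
time_s: 47.37
tcp_pos: [0.5007, -0.1347, 0.183]
eef_rot: [-179.9, -0.1, -88.8]
contact_force: [-11.0, 4.4, 23.2]
gripper_width: 0.0262
gripper_force: 55.1
```

Call:
send_rows([
  {"slide": [0,0,-0.05],"turn": 0,"gripper": 0},
  {"slide": [0,0,-0.12],"turn": 0,"gripper": 0},
  {"slide": [0,0,-0.2],"turn": 0,"gripper": 0},
  {"slide": [0,0,-0.3],"turn": 0,"gripper": 0},
  {"slide": [0,0,-0.39],"turn": 0,"gripper": 0},
])

```text
time_s: 47.78
tcp_pos: [0.501, -0.1343, 0.2395]
eef_rot: [-179.9, -0.0, -88.8]
contact_force: [0.1, -0.0, -3.2]
gripper_width: 0.0262
gripper_force: 55.0
```

Call:
send_rows([
  {"slide": [-0.14,0.01,0],"turn": 0,"gripper": 0},
  {"slide": [-0.3,0.02,0],"turn": 0,"gripper": 0},
  {"slide": [-0.46,0.02,0],"turn": 0,"gripper": 0},
  {"slide": [-0.63,0.03,0],"turn": 0,"gripper": 0},
  {"slide": [-0.8,0.04,0],"turn": 0,"gripper": 0},
])

```text
time_s: 48.2
tcp_pos: [0.4923, -0.0134, 0.2388]
eef_rot: [-179.9, 0.0, -88.8]
contact_force: [0.3, 0.0, -3.6]
gripper_width: 0.0266
gripper_force: 55.0
```

Call:
send_rows([
  {"slide": [-0.16,0.01,0],"turn": 0,"gripper": 0},
  {"slide": [-0.32,0.02,0],"turn": 0,"gripper": 0},
  {"slide": [-0.48,0.02,0],"turn": 0,"gripper": 0},
  {"slide": [-0.64,0.03,0],"turn": 0,"gripper": 0},
  {"slide": [-0.8,0.04,0],"turn": 0,"gripper": 0},
])

```text
time_s: 48.62
tcp_pos: [0.4837, 0.1069, 0.2389]
eef_rot: [-179.9, 0.0, -88.8]
contact_force: [1.3, -0.2, -3.5]
gripper_width: 0.0266
gripper_force: 55.0
```

Call:
send_rows([
  {"slide": [-0.16,0.01,0],"turn": 0,"gripper": 0},
  {"slide": [-0.32,0.02,0],"turn": 0,"gripper": 0},
  {"slide": [-0.48,0.02,0],"turn": 0,"gripper": 0},
  {"slide": [-0.64,0.03,0],"turn": 0,"gripper": 0},
  {"slide": [-0.8,0.04,0],"turn": 0,"gripper": 0},
])

```text
time_s: 49.03
tcp_pos: [0.4751, 0.2268, 0.2388]
eef_rot: [-179.9, 0.0, -88.8]
contact_force: [0.1, 0.1, -2.7]
gripper_width: 0.0266
gripper_force: 55.0
```

Call:
send_rows([
  {"slide": [-0.16,0.01,0],"turn": 0,"gripper": 0},
  {"slide": [-0.32,0.02,0],"turn": 0,"gripper": 0},
  {"slide": [-0.48,0.02,0],"turn": 0,"gripper": 0},
  {"slide": [-0.64,0.03,0],"turn": 0,"gripper": 0},
  {"slide": [-0.78,0.04,0],"turn": 0,"gripper": 0},
])

```text
time_s: 49.45
tcp_pos: [0.4666, 0.344, 0.2386]
eef_rot: [-180.0, 0.0, -88.8]
contact_force: [-0.3, -1.1, -2.9]
gripper_width: 0.0267
gripper_force: 55.0
```

```bash
python3 - <<'E'
from h import *
st()
cap('top');look('top',['pin_a_top','jar','tool_tray'],3)
cap('scene');look('scene',['pin_a_top','casting_a'],3)
plan([(.467,.342,.098,-88.8)])
E
```

```text
{'time_s': 49.45, 'tcp_pos': [0.467, 0.344, 0.239], 'eef_rot': [-179.963, 0.043, -88.789], 'joints': [55.723, 11.154, -10.678, 0.006, -68.111, -54.514], 'contact_force': [-0.292, -1.107, -2.923], 'gripper_width': 0.027, 'gripper_force': 54.987}
top jar [0.544 0.392 0.067] 0.76
top jar [0.481 0.332 0.008] 0.53
top tool_tray [0.477 0.33  0.007] 0.65
top tool_tray [ 0.562 -0.273  0.061] 0.57
top tool_tray [ 0.382 -0.14   0.05 ] 0.21
scene pin_a_top [ 0.522 -0.025  0.088] 0.41
scene casting_a [ 0.46  -0.288  0.067] 0.77
slide [-0.003, -0.003, 0.937] turn -0.0004 -> (0.467, 0.342, 0.098, -88.8)
```

Call:
send_rows([
  {"slide": [0,0,0.22],"turn": 0,"gripper": 0},
  {"slide": [0,0,0.44],"turn": 0,"gripper": 0},
  {"slide": [0,0,0.66],"turn": 0,"gripper": 0},
  {"slide": [0,0,0.82],"turn": 0,"gripper": 0},
  {"slide": [0,0,0.9],"turn": 0,"gripper": 0},
])

```text
time_s: 50.22
tcp_pos: [0.4654, 0.3398, 0.1003]
eef_rot: [179.8, -0.2, -88.9]
contact_force: [-1.3, -0.7, -3.1]
gripper_width: 0.0266
gripper_force: 55.0
```

Call:
send_rows([
  {"slide": [0,0,0.01],"turn": 0,"gripper": 0},
  {"slide": [0,0,0.02],"turn": 0,"gripper": 0},
  {"slide": [0,0,0.03],"turn": 0,"gripper": 0},
  {"slide": [0,0,0.035],"turn": 0,"gripper": 0},
  {"slide": [0,0,0.035],"turn": 0,"gripper": 0},
])

```text
time_s: 50.63
tcp_pos: [0.4669, 0.3425, 0.0993]
eef_rot: [-179.9, 0.1, -88.8]
contact_force: [-0.3, -1.3, -3.0]
gripper_width: 0.0262
gripper_force: 55.0
```

Call:
send_rows([
  {"slide": [0,0,0.005],"turn": 0,"gripper": 0},
  {"slide": [0,0,0.01],"turn": 0,"gripper": 0},
  {"slide": [0,0,0.01],"turn": 0,"gripper": 0},
  {"slide": [0,0,0.01],"turn": 0,"gripper": 0},
  {"slide": [0,0,0.01],"turn": 0,"gripper": 0},
])

```text
time_s: 51.05
tcp_pos: [0.4668, 0.3425, 0.0974]
eef_rot: [-180.0, 0.0, -88.8]
contact_force: [-0.1, 0.1, 2.7]
gripper_width: 0.0263
gripper_force: 55.0
```

Contact made. Release, rise and back off.

Call:
send_rows([
  {"slide": [0,0,0],"turn": 0,"gripper": 0.4},
  {"slide": [0,0,0],"turn": 0,"gripper": 0.8},
  {"slide": [0,0,0],"turn": 0,"gripper": 1},
  {"slide": [0,0,0],"turn": 0,"gripper": 1},
  {"slide": [0,0,0],"turn": 0,"gripper": 1},
])

```text
time_s: 51.47
tcp_pos: [0.4664, 0.3421, 0.0966]
eef_rot: [180.0, -0.0, -88.8]
contact_force: [-0.1, -0.2, -0.1]
gripper_width: 0.0536
gripper_force: 0.0
```

Call:
send_rows([
  {"slide": [0,0,0],"turn": 0,"gripper": 1},
  {"slide": [0,0,0],"turn": 0,"gripper": 1},
  {"slide": [0,0,-0.2],"turn": 0,"gripper": 1},
  {"slide": [0,0,-0.5],"turn": 0,"gripper": 1},
  {"slide": [0,0,-0.8],"turn": 0,"gripper": 1},
])

```text
time_s: 51.88
tcp_pos: [0.4658, 0.3413, 0.2104]
eef_rot: [179.9, -0.1, -88.8]
contact_force: [1.2, 0.9, 0.6]
gripper_width: 0.0854
gripper_force: 0.0
```

Call:
send_rows([
  {"slide": [0.1,0,-0.8],"turn": 0,"gripper": 1},
  {"slide": [0.5,0,-0.9],"turn": 0,"gripper": 1},
  {"slide": [0.9,0,-0.9],"turn": 0,"gripper": 1},
  {"slide": [0.9,0,-0.9],"turn": 0,"gripper": 1},
  {"slide": [0.9,0,-0.9],"turn": 0,"gripper": 1},
])

```text
time_s: 52.3
tcp_pos: [0.4689, 0.2056, 0.3467]
eef_rot: [-179.9, 0.1, -88.8]
contact_force: [1.7, -1.2, 0.7]
gripper_width: 0.0878
gripper_force: 0.0
```

```bash
python3 - <<'E'
from h import *
st()
cap('wrist','w7.png');look('wrist',['mallet','tool_tray','jar'],2)
cap('scene','s7.png');look('scene',['casting_a','clamp_a','mallet'],4)
cv2.imwrite('pics/m7.png',np.vstack([cv2.imread('pics/w7.png')[60:270],cv2.resize(cv2.imread('pics/s7.png')[80:300,80:410],(570,380))[:,:512]]))
E
```

```text
{'time_s': 52.3, 'tcp_pos': [0.469, 0.206, 0.347], 'eef_rot': [-179.938, 0.051, -88.76], 'joints': [45.68, 1.593, -7.769, 0.007, -80.559, -44.442], 'contact_force': [1.749, -1.163, 0.655], 'gripper_width': 0.088, 'gripper_force': 0.0}
wrist mallet [0.472 0.329 0.059] 0.75
wrist mallet [0.381 0.098 0.019] 0.35
wrist tool_tray [0.495 0.327 0.006] 0.73
wrist jar [0.541 0.393 0.048] 0.75
scene casting_a [ 0.462 -0.291  0.067] 0.89
scene casting_a [ 0.544 -0.363  0.062] 0.59
scene clamp_a [0.672 0.039 0.182] 0.89
scene clamp_a [ 0.686 -0.102  0.185] 0.88
scene clamp_a [ 0.689 -0.03   0.179] 0.72
scene mallet [0.477 0.33  0.058] 0.65
```

View pics/m7.png

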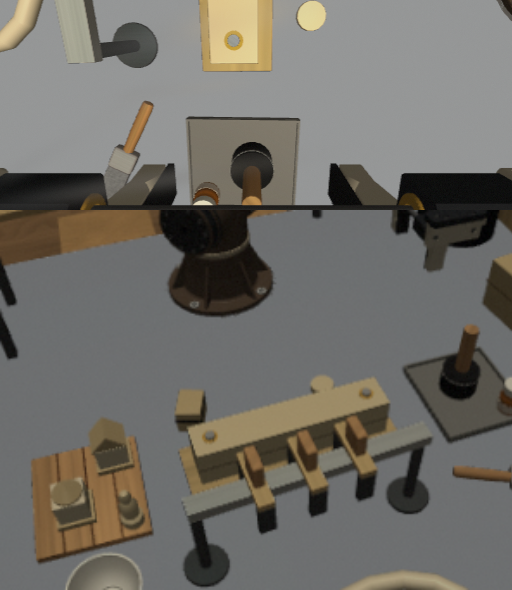

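The picture shows both houses upright on the board and three clamps astride the rail. Both pins are low at about (209,436) and (366,393), and the mallet is upright on the tray. Handing in.

```bash
python3 -c "
from h import *
print(order.close_job())"
```

```text
the job is handed in; nothing more can be done
None
```

I handed the job in, and the hand-in gave no verdict. In the last pictures both houses stand on the board, all three clamps hang on the rail, both pins are home and the mallet is upright on the tray; one house was knocked about 3 cm mid-run but still stands on the board.

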